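# Empty the used coffee pods through the pod collector

### The arm

A 6-joint arm with a two-finger parallel gripper is mounted at the origin on the work surface. World frame = base frame: x ahead of the robot, y to its left, z up, the work surface at z = 0. Lengths are in m, angles in rad, forces in N, time in s.
With the tool pointing down it reaches from about 0.325 to 0.9 m from the base axis. Payload 3.5 kg.
Tool frame: the origin (TCP) lies at the very end of the fingers, on their centre line; the grasp point (between the pads) lies 19 mm behind it (env.tcp_to_grasp is the distance from the TCP to the grasp point, in m); z points along the fingers, y is the direction in which the jaws open and shut (so a half turn about z gives the same grasp; the last joint's range is limited). The gripper opens to 85 mm and grips with 20 to 120 N. Pads are 22 mm wide; open, the fingers measure 114 mm over their backs; the gripper's body (76 mm by 85 mm) begins 54 mm behind the grasp point. The pads swing forward as they close: fully open they stand 13 mm farther back than shut.
Start: joints at [1.031, 0.276, -0.026, 1.268, 0, 1.467], TCP at [0.264, 0.566, 0.231] pointing down, gripper open.
Joint ranges: [-3.12, 3.12], [-0.85, 1.88], [-1.08, 1.24], [-1.95, 2.15], [-1.57, 1.53], [-3.14, 3.14]. Speed limits (rad/s): [2.57, 2.57, 3.14, 3.14, 3.14, 3.14].

### API

Orientations are given as a rotation vector (axis times angle).
In Python, from bench import env, optics gives the robot as it stands.
- The arm moves only by the tool servo_tool, never from a script. Its argument "plan" is a list of rows, each an object of numbers: "tx", "ty", "tz": the shift along the tool's x, y, z in m; "wx", "wy", "wz": the turn, a rotation vector about the tool's x, y, z in degrees; "claw": the finger opening in m, from 0 to 0.0854. A call has exactly 8 rows; each row is the pose to reach, as a shift and turn from the pose commanded when the call began, along the tool's axes at that moment; what a row does not reach only later rows make up. A row lasts 1/12 s, in which the tool goes at most 41.7 mm and 7.16 degrees, less where a joint would pass 70% of its speed; a pose out of reach is approached as far as the arm can. A call with a gripper value outside its range is refused whole. The fingers move at their own pace and stop on an object; "newtons" is the grip in N (left out, the last holds). Time passes only in rows, so rows that repeat a pose let the fingers close, or fill a call up. It gives the time, the measured TCP pose, the force and the opening at its end, in the units of the state.
- env.read_state(): the state, without advancing time (a new reading comes with each control period).
- optics.capture(name): name is "side" or "top"; returns the picture (400x640x3 uint8, blue, green, red); there is no depth.
- optics.calibration(name): a dict with "fx", "fy", "cx", "cy" (pixels), "extrinsics" (4x4, takes a point from world to camera coordinates). Camera axes: x right, y down, z forward; pixel columns grow to the right and rows downward; lengths in m; the calibration is good to about 2 mm. A picture is of the moment at which its call begins. calibration takes no time and is no camera call.
- env.finish_job(): hands the job in, once; it reports no verdict.
The state is a dict: "t": time; "joint_positions": joint angles; "joint_velocities": joint speeds; "joint_torque": joint torques, N m; "eef_pos": TCP position; "ee_rot": TCP orientation; "ft_force": force on the tool from outside, world axes, zero at the start; "torque": the same for the moment, N m; "opening": opening from 0.0 (shut) to 1.0 (fully open).
Only numpy, scipy, OpenCV 4.12 (cv2) and the standard library are available. Lean on these libraries where they do the work, as an engineer would, in place of code of your own. Each camera call takes 0.05 s, during which the arm holds its last target.

### The job

Clear up the used coffee pods: first swing the collector's folding prop leg out until it hits its stop, then put every pod that lies on the counter into the hopper on top of the collector, and when all are in, press the pedal right down to its stop so that they all drop into the bin, and let it come up again. Last of all, fold the leg back flat beside the collector. Never press the pedal while the leg is not fully out, and leave the mug, the coffee jar and the saucer where they are.

Things in the scene. Friction and masses are not known exactly. Their poses are not given: they have to be found in the camera images.
- collector: Used-pod collector: fixed white plastic tower, 166 mm square, 175 mm high, walls 8 mm; an open hopper on top, a closed catch bin below (floor at z = 6 mm, clear window on the far side). Origin: centre of the underside, on the counter. -x is its front (pedal side, towards the robot), -y the side with the prop leg, z up.
- hopper (a point): Centre of the hopper's floor, at collector (0, 0, 135) mm. The hopper is a 150 mm square well, open at the top, 40 mm deep. Its floor is two thin aluminium flaps that meet in the middle. Pressing the pedal swings them down (70 mm long each), so that what lies on them falls into the bin; letting the pedal up closes them.
- pedal (a joint): Hinged spring pedal on the tower's front, rad: 0 = up (at rest), 0.35 = fully down on its stop, flaps wide open. Its hinge is level, along the collector's y, at collector (-85, 0, 115) mm; the pedal sticks out to -x. It springs back when let go; it takes about 9 N at the pad to start and 12 N to reach the stop.
- pedal_pad (a point): Centre of the top face of the pedal's steel pad (50 mm long, 64 mm wide, 8 mm thick), 75 mm from the pedal's hinge: at collector (-160, 0, 119) mm when up; it sinks 26 mm on the way to the stop.
- leg (a joint): Folding prop leg on the tower's -y side, upright hinge, rad: 0 = folded flat along that side, pointing to the collector's -x; grows as the free end swings away from the tower towards -y; 1.6 = fully out on its stop, pointing to -y. It stays where it is left (stiff hinge, about 1 N at the free end).
- leg_hinge (a point): Top of the leg's upright hinge axis, at collector (-30, -100, 155) mm.
- leg_end (a point): Top of the leg's free end, 130 mm from the hinge axis, 155 mm above the counter. The leg is a steel gate 12 mm thick: a plate from hinge to free end, 105 to 155 mm high, and a post at each end down to the counter. Folded, its last 77 mm stand out in front of the tower's front face and can be pushed there from either side.
- mug: Bystander: white mug, 82 mm across, 92 mm high. Origin: centre of the underside.
- coffee_jar: Bystander: amber coffee jar with a black cap, 72 mm across, 98 mm high. Origin: centre of the underside.
- saucer: Bystander: white saucer, 124 mm across, 18 mm high. Origin: centre of the underside.
- pod0: Used aluminium coffee pod, 29 mm high, 18 g: a flange 37 mm across, 2 mm thick, at the underside, above it a cup tapering from 32 to 28 mm across (24 mm up), then rounded to a 20 mm top. Origin: centre of the flange's underside; z points to the small end. Starts flange down on the counter, right of the collector. Four to six of the six pods are there; None if absent.
- pod1: Used aluminium coffee pod, 29 mm high, 18 g: a flange 37 mm across, 2 mm thick, at the underside, above it a cup tapering from 32 to 28 mm across (24 mm up), then rounded to a 20 mm top. Origin: centre of the flange's underside; z points to the small end. Starts flange down on the counter, right of the collector. Four to six of the six pods are there; None if absent.
- pod2: Used aluminium coffee pod, 29 mm high, 18 g: a flange 37 mm across, 2 mm thick, at the underside, above it a cup tapering from 32 to 28 mm across (24 mm up), then rounded to a 20 mm top. Origin: centre of the flange's underside; z points to the small end. Starts flange down on the counter, right of the collector. Four to six of the six pods are there; None if absent.
- pod3: Used aluminium coffee pod, 29 mm high, 18 g: a flange 37 mm across, 2 mm thick, at the underside, above it a cup tapering from 32 to 28 mm across (24 mm up), then rounded to a 20 mm top. Origin: centre of the flange's underside; z points to the small end. Starts flange down on the counter, right of the collector. Four to six of the six pods are there; None if absent.
- pod4: Used aluminium coffee pod, 29 mm high, 18 g: a flange 37 mm across, 2 mm thick, at the underside, above it a cup tapering from 32 to 28 mm across (24 mm up), then rounded to a 20 mm top. Origin: centre of the flange's underside; z points to the small end. Starts flange down on the counter, right of the collector. Four to six of the six pods are there; None if absent.
- pod5: Used aluminium coffee pod, 29 mm high, 18 g: a flange 37 mm across, 2 mm thick, at the underside, above it a cup tapering from 32 to 28 mm across (24 mm up), then rounded to a 20 mm top. Origin: centre of the flange's underside; z points to the small end. Starts flange down on the counter, right of the collector. Four to six of the six pods are there; None if absent.
Mind the look-alikes: they are no part of the job. Leave any brown look-alike of the pod3 alone.

How it is judged:
By the outcome, as a careful person would: the job done as asked, in the order asked, and still so for the second after the job is handed in, with the robot touching nothing.
Of pod0, pod1, pod2, pod3, pod4, pod5 only 4 to 6 are there at a start; the rules pass over those that are not, and their reading is None.
At some moment in a run one of pod0, pod1, pod2, pod3, pod4, pod5 may be knocked a few centimetres aside while the robot is not near it.
Once in a run the grip may slacken for a moment while it holds something.
It also fails if it takes over 210 s, if anything falls off the work surface, if the arm or the gripper's body presses on something with over 40 N, if the wrist force passes 120 N, or if a joint passes its speed limit or range.

## Working session

There is one attempt and no reset: what is moved stays moved. The work goes in short steps, Python scripts to look and compute and a tool call to move; the robot and the scene stay as the last step left them, time stands still between calls to the robot, and variables do not carry over. Pictures are saved under pics/ and viewed, and the job is handed in when it is done.

Besides the shell and the picture viewer there is one more tool, called after "Emit:" as a command line: name --argument value ..., lists and objects as JSON in quotes. servo_tool: Moves the arm, as the interface text tells. Its arguments: {"type":"object","properties":{"plan":{"type":"array","items":{"type":"object","properties":{"tx":{"type":"number"},"ty":{"type":"number"},"tz":{"type":"number"},"wx":{"type":"number"},"wy":{"type":"number"},"wz":{"type":"number"},"claw":{"type":"number"}}}},"newtons":{"type":"number"}},"required":["plan"]}

```bash
ls; mkdir -p pics
python3 - <<'E'
from bench import env, optics
import cv2
s=env.read_state();print(s)
for n in("side","top"):
    c=optics.calibration(n);print(n,c)
    cv2.imwrite(f"pics/{n}0.png",optics.capture(n))
print(env.tcp_to_grasp)
E
```

```text
pics
{'t': 0.0, 'joint_positions': array([ 1.03060331e+00,  2.77157665e-01, -2.79122048e-02,  1.26798315e+00,
       -1.00591313e-06,  1.46739160e+00]), 'joint_velocities': array([ 0.00124023, -0.00024529, -0.00054044,  0.00037044, -0.00176553,
        0.00091241]), 'joint_torque': array([ 2.26016491e-03, -4.45503688e+01,  2.95205802e+01,  1.64267019e-02,
       -7.90174113e-05,  4.13515792e-06]), 'eef_pos': array([0.264     , 0.56563821, 0.23012962]), 'ee_rot': array([-0.68050953, -3.06627165,  0.00336259]), 'ft_force': array([ 0.27775055, -0.56304245, -0.55565164]), 'torque': array([ 0.03252102, -0.0294531 , -0.00690918]), 'opening': 1.0001347143083152}
side {'fx': 386.15488364152804, 'fy': 386.15488364152804, 'cx': 315.80367826654305, 'cy': 196.49909675199603, 'extrinsics': array([[ 0.84926001, -0.52747336,  0.02300636, -0.56647874],
       [-0.27955094, -0.48620266, -0.82792406,  0.19325728],
       [ 0.44789364,  0.69669134, -0.56036815,  0.88323501],
       [ 0.        ,  0.        ,  0.        ,  1.        ]])}
top {'fx': 488.66384558150924, 'fy': 488.66384558150924, 'cx': 319.1418465842914, 'cy': 200.7594291455595, 'extrinsics': array([[ 0.00456985, -0.99992113, -0.01169794, -0.14508159],
       [-0.99023091, -0.00289466, -0.13940716,  0.57301362],
       [ 0.13936231,  0.01222073, -0.99016605,  1.44291831],
       [ 0.        ,  0.        ,  0.        ,  1.        ]])}
0.0187
```

View pics/top0.png

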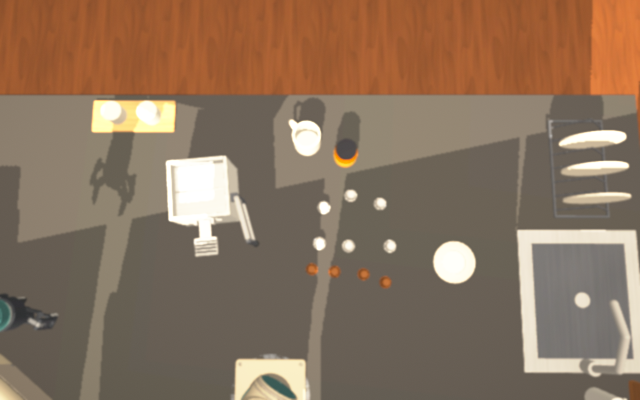

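View pics/side0.png

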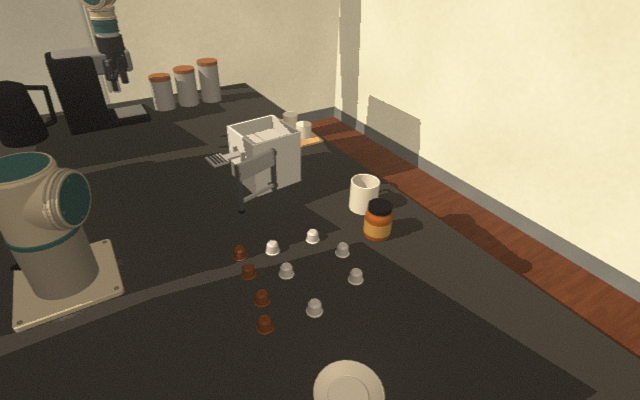

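The top view shows the collector at about (203,190) with its leg folded at (245,218). Six silver pods lie around (320–390, 195–246), with four brown look-alikes in a row below them. I'll enlarge these next.

Run:
```python
import cv2
a=cv2.imread("pics/top0.png");
cv2.imwrite("pics/c1.png",cv2.resize(a[145:265,155:275],None,fx=5,fy=5,interpolation=cv2.INTER_CUBIC))
cv2.imwrite("pics/c2.png",cv2.resize(a[180:300,295:415],None,fx=5,fy=5,interpolation=cv2.INTER_CUBIC))
b=cv2.imread("pics/side0.png");
cv2.imwrite("pics/c3.png",cv2.resize(b[105:220,195:325],None,fx=5,fy=5,interpolation=cv2.INTER_CUBIC))
```

```text
(no output)
```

View pics/c1.png

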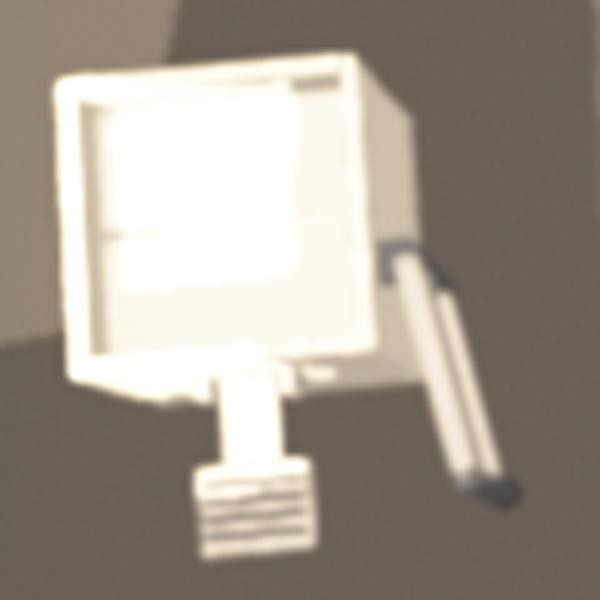

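View pics/c2.png

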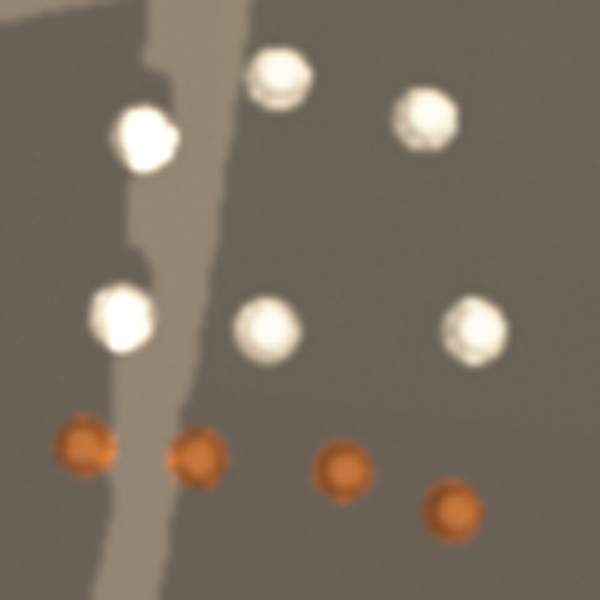

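View pics/c3.png

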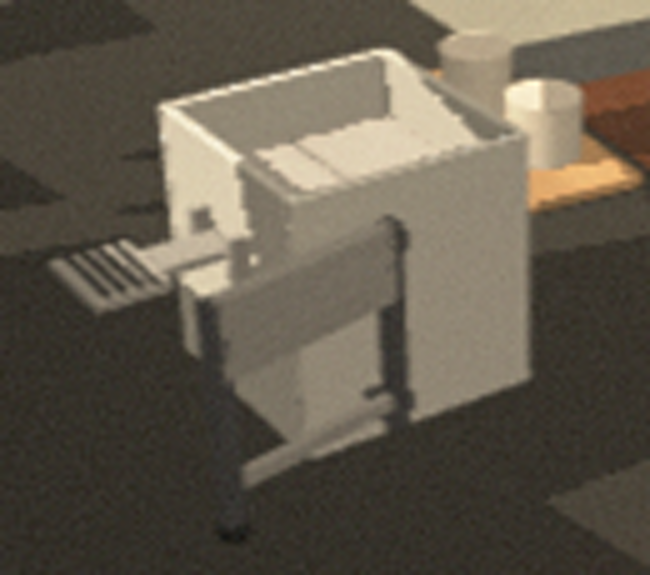

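```bash
cat > h.py <<'E'
import numpy as np, cv2
from bench import env, optics
from scipy.spatial.transform import Rotation as R
from scipy.optimize import least_squares
def ray(n,u,v,z):
    c=optics.calibration(n);E=c["extrinsics"];Rm=E[:3,:3];t=E[:3,3]
    d=Rm.T@np.array([(u-c["cx"])/c["fx"],(v-c["cy"])/c["fy"],1]);o=-Rm.T@t
    return o+d*(z-o[2])/d[2]
def proj(n,p):
    c=optics.calibration(n);E=c["extrinsics"];q=E[:3,:3]@np.array(p)+E[:3,3]
    return np.array([c["fx"]*q[0]/q[2]+c["cx"],c["fy"]*q[1]/q[2]+c["cy"]])
def w2p(p,pose): # collector->world
    x,y,a=pose;return np.array([x+np.cos(a)*p[0]-np.sin(a)*p[1],y+np.sin(a)*p[0]+np.cos(a)*p[1],p[2]])
def st():
    s=env.read_state();r=R.from_rotvec(s["ee_rot"]);M=r.as_matrix()
    print("t %.2f pos %s open %.3f F %s"%(s["t"],np.round(s["eef_pos"],4),s["opening"],np.round(s["ft_force"],1)))
    print("tool x",np.round(M[:,0],3),"y",np.round(M[:,1],3),"z",np.round(M[:,2],3),"q",np.round(s["joint_positions"],2))
    return s,M
def snap(n,name,box=None,k=5):
    a=optics.capture(n);cv2.imwrite(f"pics/{name}_full.png",a)
    if box: 
        x0,y0,x1,y1=box;cv2.imwrite(f"pics/{name}.png",cv2.resize(a[y0:y1,x0:x1],None,fx=k,fy=k,interpolation=cv2.INTER_CUBIC))
    return a
E
python3 - <<'E'
from h import *
T=lambda x,y:(155+x/5,145+y/5); S=lambda x,y:(195+x/5,105+y/5)
h=.083
obs=[("top",T(58,80),(h,h,.175)),("top",T(352,55),(h,-h,.175)),("top",T(376,350),(-h,-h,.175)),("top",T(70,382),(-h,h,.175)),
("side",S(162,103),(-h,h,.175)),("side",S(290,203),(-h,-h,.175)),("side",S(527,132),(h,-h,.175)),("side",S(385,50),(h,h,.175)),("side",S(527,380),(h,-h,0)),
("top",T(257,508),(-.160,0,.119))]
f=lambda p:np.concatenate([proj(n,w2p(q,p))-np.array(o) for n,o,q in obs])
r=least_squares(f,[.5,.2,0]);print(r.x,np.degrees(r.x[2]));print(np.round(r.fun.reshape(-1,2),1))
pose=r.x
print("hinge px",proj("top",w2p((-.03,-.1,.155),pose)),proj("side",w2p((-.03,-.1,.155),pose)))
# leg end from images
le=[("top",T(467,480)),("side",S(210,300))]
for n,o in le: 
    e=ray(n,*o,.155);hg=w2p((-.03,-.1,.155),pose);d=e-hg;print(n,e,np.hypot(*d[:2]),"leg",np.degrees(np.arctan2(d[1],d[0])-pose[2]-np.pi))
for a in (0,.2,1.6):
    e=w2p((-.03-.13*np.cos(a),-.1-.13*np.sin(a),.155),pose);print(a,e,proj("top",e),proj("side",e))
T2=lambda x,y:(295+x/5,180+y/5)
for x,y in [(145,138),(280,78),(426,118),(122,318),(267,330),(475,331),(85,446),(198,458),(343,470),(453,511)]:
    u=T2(x,y);p=ray("top",*u,.014);print(np.round(p,4),np.round(proj("side",p),1))
for z,u in((.09,(307,140)),(.09,(346,150)),(.015,(455,262))):print(ray("top",*u,z))
st()
E
```

```text
[0.58968821 0.19066173 0.09434715] 5.405693371623378
[[ 0.4  0.3]
 [ 0.8 -0. ]
 [-0.2 -0.2]
 [ 0.8 -1.2]
 [-1.7 -0.4]
 [-0.5 -0.4]
 [ 0.2 -0.3]
 [-0.4 -1.3]
 [ 0.2 -0.7]
 [-0.  -0.1]]
hinge px [236.1789334  196.28913106] [272.06674359 148.91678598]
top [0.44426545 0.05085973 0.155     ] 0.13045889284273032 leg -348.73697064873767
side [0.44613467 0.0500096  0.155     ] 0.1289191395916356 leg -348.136724625252
0 [0.43982052 0.07603331 0.155     ] [239.27612674 242.57420307] [231.10758114 161.44254824]
0.2 [0.44483343 0.05056528 0.155     ] [248.51130443 240.79478303] [236.46127575 165.02908026]
1.6 [ 0.58526313 -0.0407288   0.155     ] [282.2401559  190.76791342] [299.16419947 166.93058733]
[ 0.5559 -0.1577  0.014 ] [311.7 235.7]
[ 0.5935 -0.2409  0.014 ] [341.6 249.2]
[ 0.5688 -0.3306  0.014 ] [355.  275.2]
[ 0.4453 -0.144   0.014 ] [271.4 246.9]
[ 0.4383 -0.2323  0.014 ] [285.5 269.5]
[ 0.4382 -0.3587  0.014 ] [313.6 306.3]
[ 0.3679 -0.122   0.014 ] [239.2 252.3]
[ 0.361  -0.1903  0.014 ] [247.9 270.5]
[ 0.3543 -0.2778  0.014 ] [261.2 296.5]
[ 0.3301 -0.3438  0.014 ] [264.4 322.9]
[ 0.74924487 -0.10651878  0.09      ]
[ 0.71888313 -0.22263199  0.09      ]
[ 0.39139287 -0.55382552  0.015     ]
t 0.10 pos [0.2641 0.5657 0.2302] open 1.004 F [-0.6  0.2 -1.3]
tool x [-0.906  0.423  0.   ] y [ 0.423  0.906 -0.002] z [-0.001 -0.002 -1.   ] q [ 1.03  0.28 -0.03  1.27 -0.    1.47]
```

```bash
cat >> h.py <<'E'
POSE=(0.5897,0.1907,0.0943)
def legpt(th,r,off,side=1,z=.12):
    d=np.array([-np.cos(th),-np.sin(th)]);n=np.array([-np.sin(th),np.cos(th)])
    q=np.array([-.03,-.1])+r*d+side*off*n
    return w2p((q[0],q[1],z),POSE)
def rel(targets,ref=None):
    s,M=st()
    p0=s["eef_pos"]
    for t in targets: print("world",np.round(t,4),"tool mm",np.round(1000*M.T@(np.array(t)-p0),1))
    yaw=np.degrees(np.arctan2(M[1,1],M[0,1]));print("tool y yaw %.1f"%yaw)
E
python3 - <<'E'
from h import *
rel([legpt(0.2,.105,.045,1,.23)])
for th in np.arange(.2,1.65,.2):print(round(th,2),np.round(legpt(th,.105,.021),4))
E
```

```text
t 0.10 pos [0.2641 0.5657 0.2302] open 1.004 F [-0.6  0.2 -1.3]
tool x [-0.906  0.423  0.   ] y [ 0.423  0.906 -0.002] z [-0.001 -0.002 -1.   ] q [ 1.03  0.28 -0.03  1.27 -0.    1.47]
world [0.4557 0.1009 0.23  ] tool mm [-370.3 -340.1    0.9]
tool y yaw 65.0
0.2 [0.4627 0.078  0.12  ]
0.4 [0.4669 0.057  0.12  ]
0.6 [0.4751 0.0373 0.12  ]
0.8 [0.4871 0.0196 0.12  ]
1.0 [0.5024 0.0046 0.12  ]
1.2 [ 0.5204 -0.007   0.12  ]
1.4 [ 0.5403 -0.0148  0.12  ]
1.6 [ 0.5613 -0.0185  0.12  ]
```

Emit:
servo_tool --plan '[{"tx": -0.03,"ty": -0.027,"wz": -7,"claw": 0},{"tx": -0.06,"ty": -0.055,"wz": -14,"claw": 0},{"tx": -0.09,"ty": -0.083,"wz": -21,"claw": 0},{"tx": -0.12,"ty": -0.11,"wz": -25,"claw": 0},{"tx": -0.15,"ty": -0.138,"wz": -25,"claw": 0},{"tx": -0.18,"ty": -0.165,"wz": -25,"claw": 0},{"tx": -0.21,"ty": -0.193,"wz": -25,"claw": 0},{"tx": -0.24,"ty": -0.22,"wz": -25,"claw": 0}]' --newtons 40

```text
schema error: expected keys tx, ty, tz, wx, wy, wz, claw
```

Run:
```python
from h import *
rel([legpt(0.2,.105,.045,1,.23)])
```

```text
t 0.10 pos [0.2641 0.5657 0.2302] open 1.004 F [-0.6  0.2 -1.3]
tool x [-0.906  0.423  0.   ] y [ 0.423  0.906 -0.002] z [-0.001 -0.002 -1.   ] q [ 1.03  0.28 -0.03  1.27 -0.    1.47]
world [0.4557 0.1009 0.23  ] tool mm [-370.3 -340.1    0.9]
tool y yaw 65.0
```

Emit:
servo_tool --plan '[{"tx": -0.03,"ty": -0.027,"tz": 0,"wx": 0,"wy": 0,"wz": -7,"claw": 0},{"tx": -0.06,"ty": -0.055,"tz": 0,"wx": 0,"wy": 0,"wz": -14,"claw": 0},{"tx": -0.09,"ty": -0.083,"tz": 0,"wx": 0,"wy": 0,"wz": -21,"claw": 0},{"tx": -0.12,"ty": -0.11,"tz": 0,"wx": 0,"wy": 0,"wz": -25,"claw": 0},{"tx": -0.15,"ty": -0.138,"tz": 0,"wx": 0,"wy": 0,"wz": -25,"claw": 0},{"tx": -0.18,"ty": -0.165,"tz": 0,"wx": 0,"wy": 0,"wz": -25,"claw": 0},{"tx": -0.21,"ty": -0.193,"tz": 0,"wx": 0,"wy": 0,"wz": -25,"claw": 0},{"tx": -0.24,"ty": -0.22,"tz": 0,"wx": 0,"wy": 0,"wz": -25,"claw": 0}]' --newtons 40

```text
t: 0.77
eef_pos: [0.3886, 0.2634, 0.231]
ee_rot: [0.0, -3.141, 0.0]
ft_force: [0.6, 0.0, -0.5]
opening: -0.001
```

Run:
```python
from h import *
rel([legpt(0.2,.105,.045,1,.23)])
```

```text
t 0.77 pos [0.3886 0.2634 0.231 ] open -0.001 F [ 0.6  0.  -0.5]
tool x [-1. -0.  0.] y [-0.  1. -0.] z [-0. -0. -1.] q [ 0.46 -0.   -0.35  1.22 -0.    0.46]
world [0.4557 0.1009 0.23  ] tool mm [ -67.1 -162.5    1. ]
tool y yaw 90.0
```

Emit:
servo_tool --plan '[{"tx": -0.014,"ty": -0.035,"tz": 0,"wx": 0,"wy": 0,"wz": 0,"claw": 0},{"tx": -0.029,"ty": -0.07,"tz": 0,"wx": 0,"wy": 0,"wz": 0,"claw": 0},{"tx": -0.044,"ty": -0.105,"tz": 0,"wx": 0,"wy": 0,"wz": 0,"claw": 0},{"tx": -0.058,"ty": -0.14,"tz": 0,"wx": 0,"wy": 0,"wz": 0,"claw": 0},{"tx": -0.067,"ty": -0.163,"tz": 0.01,"wx": 0,"wy": 0,"wz": 0,"claw": 0},{"tx": -0.067,"ty": -0.163,"tz": 0.045,"wx": 0,"wy": 0,"wz": 0,"claw": 0},{"tx": -0.067,"ty": -0.163,"tz": 0.08,"wx": 0,"wy": 0,"wz": 0,"claw": 0},{"tx": -0.067,"ty": -0.163,"tz": 0.111,"wx": 0,"wy": 0,"wz": 0,"claw": 0}]'

```text
t: 1.43
eef_pos: [0.4555, 0.1015, 0.1188]
ee_rot: [0.004, 3.141, 0.0]
ft_force: [-0.1, 0.4, -0.8]
opening: -0.001
```

Run:
```python
from h import *
snap("top","leg0",(155,145,275,265))
rel([legpt(th,.105,.021) for th in np.arange(.2,1.65,.2)])
```

```text
t 1.48 pos [0.4502 0.1013 0.1127] open -0.001 F [-2.1 -1.  -3.9]
tool x [-1.     0.002  0.011] y [ 0.002  1.    -0.001] z [-0.011 -0.001 -1.   ] q [ 0.08  0.09 -0.52  0.97  0.    0.08]
world [0.4627 0.078  0.12  ] tool mm [-12.5 -23.4  -7.4]
world [0.4669 0.057  0.12  ] tool mm [-16.7 -44.3  -7.5]
world [0.4751 0.0373 0.12  ] tool mm [-25.  -64.   -7.5]
world [0.4871 0.0196 0.12  ] tool mm [-37.  -81.7  -7.7]
world [0.5024 0.0046 0.12  ] tool mm [-52.4 -96.6  -7.8]
world [ 0.5204 -0.007   0.12  ] tool mm [ -70.3 -108.2   -8. ]
world [ 0.5403 -0.0148  0.12  ] tool mm [ -90.2 -116.    -8.2]
world [ 0.5613 -0.0185  0.12  ] tool mm [-111.3 -119.6   -8.5]
tool y yaw 89.9
```

View pics/leg0.png

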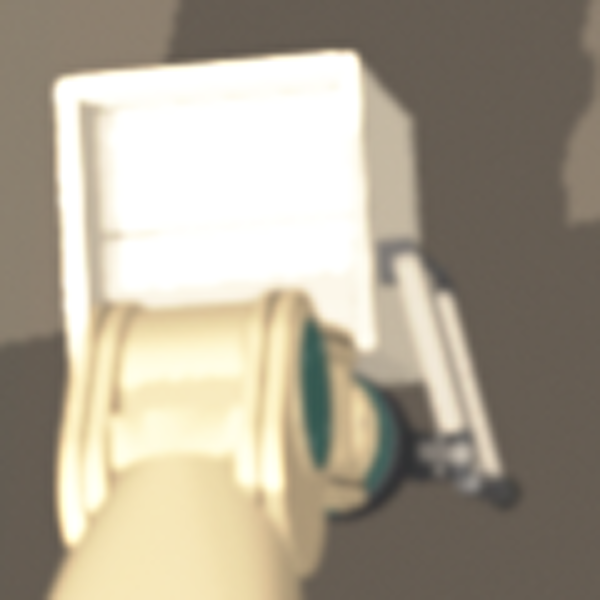

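Emit:
servo_tool --plan '[{"tx": -0.003,"ty": -0.008,"tz": 0,"wx": 0,"wy": 0,"wz": 0,"claw": 0},{"tx": -0.007,"ty": -0.02,"tz": 0,"wx": 0,"wy": 0,"wz": 0,"claw": 0},{"tx": -0.009,"ty": -0.032,"tz": 0,"wx": 0,"wy": 0,"wz": 0,"claw": 0},{"tx": -0.012,"ty": -0.044,"tz": 0,"wx": 0,"wy": 0,"wz": 0,"claw": 0},{"tx": -0.016,"ty": -0.055,"tz": 0,"wx": 0,"wy": 0,"wz": 0,"claw": 0},{"tx": -0.021,"ty": -0.065,"tz": 0,"wx": 0,"wy": 0,"wz": 0,"claw": 0},{"tx": -0.027,"ty": -0.075,"tz": 0,"wx": 0,"wy": 0,"wz": 0,"claw": 0},{"tx": -0.034,"ty": -0.084,"tz": 0,"wx": 0,"wy": 0,"wz": 0,"claw": 0}]'

```text
t: 2.15
eef_pos: [0.4906, 0.0174, 0.1212]
ee_rot: [0.001, 3.141, 0.0]
ft_force: [-0.3, 2.3, 0.1]
opening: 0.0
```

Emit:
servo_tool --plan '[{"tx": -0.007,"ty": -0.007,"tz": 0,"wx": 0,"wy": 0,"wz": 0,"claw": 0},{"tx": -0.014,"ty": -0.013,"tz": 0,"wx": 0,"wy": 0,"wz": 0,"claw": 0},{"tx": -0.022,"ty": -0.019,"tz": 0,"wx": 0,"wy": 0,"wz": 0,"claw": 0},{"tx": -0.031,"ty": -0.024,"tz": 0,"wx": 0,"wy": 0,"wz": 0,"claw": 0},{"tx": -0.04,"ty": -0.028,"tz": 0,"wx": 0,"wy": 0,"wz": 0,"claw": 0},{"tx": -0.05,"ty": -0.031,"tz": 0,"wx": 0,"wy": 0,"wz": 0,"claw": 0},{"tx": -0.059,"ty": -0.033,"tz": 0,"wx": 0,"wy": 0,"wz": 0,"claw": 0},{"tx": -0.064,"ty": -0.035,"tz": 0,"wx": 0,"wy": 0,"wz": 0,"claw": 0}]'

```text
t: 2.82
eef_pos: [0.5552, -0.0169, 0.1203]
ee_rot: [0.0, 3.141, -0.0]
ft_force: [-1.1, 0.6, 0.2]
opening: -0.003
```

Run:
```python
from h import *
snap("top","leg1",(185,145,305,265))
rel([legpt(th,.105,.021) for th in (1.4,1.6)])
```

```text
t 2.87 pos [ 0.556  -0.0173  0.1204] open -0.002 F [ 1.1 -0.7  0. ]
tool x [-1.     0.    -0.002] y [ 0.     1.    -0.001] z [ 0.002 -0.001 -1.   ] q [-0.15  0.24 -0.32  1.01 -0.   -0.15]
world [ 0.5403 -0.0148  0.12  ] tool mm [15.7  2.6  0.4]
world [ 0.5613 -0.0185  0.12  ] tool mm [-5.4 -1.1  0.4]
tool y yaw 90.0
```

View pics/leg1.png

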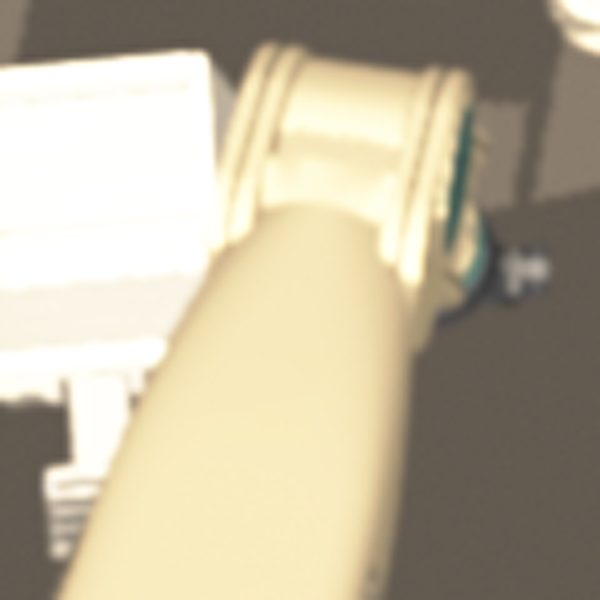

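Emit:
servo_tool --plan '[{"tx": -0.002,"ty": 0,"tz": 0,"wx": 0,"wy": 0,"wz": 0,"claw": 0},{"tx": -0.004,"ty": 0,"tz": 0,"wx": 0,"wy": 0,"wz": 0,"claw": 0},{"tx": -0.006,"ty": 0,"tz": 0,"wx": 0,"wy": 0,"wz": 0,"claw": 0},{"tx": -0.008,"ty": 0,"tz": 0,"wx": 0,"wy": 0,"wz": 0,"claw": 0},{"tx": -0.009,"ty": 0,"tz": 0,"wx": 0,"wy": 0,"wz": 0,"claw": 0},{"tx": -0.01,"ty": 0,"tz": 0,"wx": 0,"wy": 0,"wz": 0,"claw": 0},{"tx": -0.01,"ty": 0,"tz": 0,"wx": 0,"wy": 0,"wz": 0,"claw": 0},{"tx": -0.01,"ty": 0,"tz": 0,"wx": 0,"wy": 0,"wz": 0,"claw": 0}]'

```text
t: 3.53
eef_pos: [0.5637, -0.0165, 0.1203]
ee_rot: [0.001, 3.141, 0.0]
ft_force: [-0.8, -0.5, -0.3]
opening: 0.005
```

Emit:
servo_tool --plan '[{"tx": -0.001,"ty": 0,"tz": 0,"wx": 0,"wy": 0,"wz": 0,"claw": 0},{"tx": -0.002,"ty": 0,"tz": 0,"wx": 0,"wy": 0,"wz": 0,"claw": 0},{"tx": -0.003,"ty": 0,"tz": 0,"wx": 0,"wy": 0,"wz": 0,"claw": 0},{"tx": -0.003,"ty": 0,"tz": 0,"wx": 0,"wy": 0,"wz": 0,"claw": 0},{"tx": -0.003,"ty": 0,"tz": 0,"wx": 0,"wy": 0,"wz": 0,"claw": 0},{"tx": -0.003,"ty": 0,"tz": 0,"wx": 0,"wy": 0,"wz": 0,"claw": 0},{"tx": -0.003,"ty": 0,"tz": 0,"wx": 0,"wy": 0,"wz": 0,"claw": 0},{"tx": -0.003,"ty": 0,"tz": 0,"wx": 0,"wy": 0,"wz": 0,"claw": 0}]'

```text
t: 4.2
eef_pos: [0.5655, -0.0164, 0.1203]
ee_rot: [-0.0, -3.139, -0.001]
ft_force: [-5.1, -0.5, 2.9]
opening: -0.002
```

Emit:
servo_tool --plan '[{"tx": -0.001,"ty": 0,"tz": 0,"wx": 0,"wy": 0,"wz": 0,"claw": 0},{"tx": -0.002,"ty": 0,"tz": 0,"wx": 0,"wy": 0,"wz": 0,"claw": 0},{"tx": -0.003,"ty": 0,"tz": 0,"wx": 0,"wy": 0,"wz": 0,"claw": 0},{"tx": -0.003,"ty": 0,"tz": 0,"wx": 0,"wy": 0,"wz": 0,"claw": 0},{"tx": -0.003,"ty": 0,"tz": 0,"wx": 0,"wy": 0,"wz": 0,"claw": 0},{"tx": -0.003,"ty": 0,"tz": 0,"wx": 0,"wy": 0,"wz": 0,"claw": 0},{"tx": -0.003,"ty": 0,"tz": 0,"wx": 0,"wy": 0,"wz": 0,"claw": 0},{"tx": -0.003,"ty": 0,"tz": 0,"wx": 0,"wy": 0,"wz": 0,"claw": 0}]'

```text
t: 4.87
eef_pos: [0.5656, -0.0164, 0.1202]
ee_rot: [-0.001, -3.134, 0.0]
ft_force: [-12.3, -1.2, 8.4]
opening: 0.005
```

Emit:
servo_tool --plan '[{"tx": 0.015,"ty": 0,"tz": 0,"wx": 0,"wy": 0,"wz": 0,"claw": 0.0},{"tx": 0.03,"ty": 0,"tz": -0.01,"wx": 0,"wy": 0,"wz": 0,"claw": 0.0},{"tx": 0.03,"ty": 0,"tz": -0.04,"wx": 0,"wy": 0,"wz": 0,"claw": 0.0},{"tx": 0.03,"ty": -0.02,"tz": -0.07,"wx": 0,"wy": 0,"wz": 0,"claw": 0.06},{"tx": 0.025,"ty": -0.055,"tz": -0.08,"wx": 0,"wy": 0,"wz": 0,"claw": 0.06},{"tx": 0.018,"ty": -0.09,"tz": -0.08,"wx": 0,"wy": 0,"wz": 0,"claw": 0.06},{"tx": 0.014,"ty": -0.12,"tz": -0.075,"wx": 0,"wy": 0,"wz": 0,"claw": 0.06},{"tx": 0.014,"ty": -0.139,"tz": -0.06,"wx": 0,"wy": 0,"wz": 0,"claw": 0.06}]'

```text
t: 5.53
eef_pos: [0.5602, -0.1597, 0.1838]
ee_rot: [0.003, 3.131, -0.007]
ft_force: [0.4, 0.0, 1.0]
opening: 0.697
```

Run:
```python
from h import *
snap("top","leg2",(185,145,305,265))
snap("side","leg2s",(195,105,325,220))
rel([(.556,-.158,.08)])
e=w2p((-.03-.13*np.cos(1.6),-.1-.13*np.sin(1.6),.155),POSE);print(5*(proj("top",e)-[185,145]),5*(proj("side",e)-[195,105]))
```

```text
t 5.63 pos [ 0.5559 -0.1583  0.1787] open 0.704 F [-0.5  0.6  0.2]
tool x [-1.     0.004  0.   ] y [ 0.004  1.    -0.   ] z [-0. -0. -1.] q [-0.39  0.23 -0.2   1.14 -0.   -0.38]
world [ 0.556 -0.158  0.08 ] tool mm [-0.2  0.3 98.7]
tool y yaw 89.8
[486.1322648  228.83784226] [520.78654511 309.62131327]
```

View pics/leg2.png

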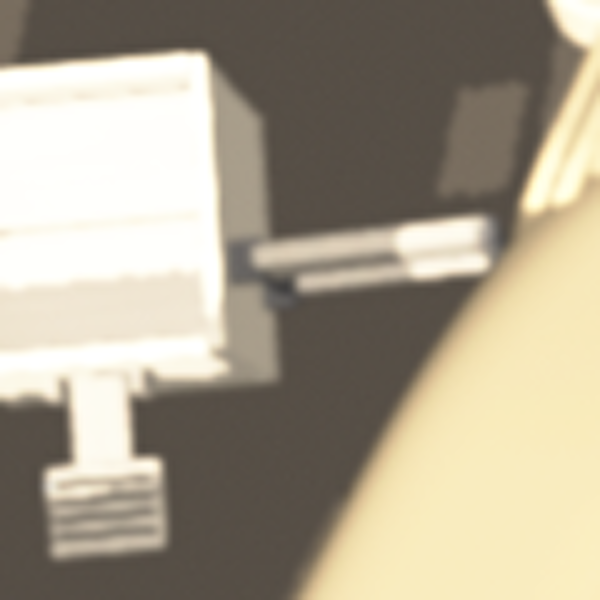

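View pics/leg2s_full.png

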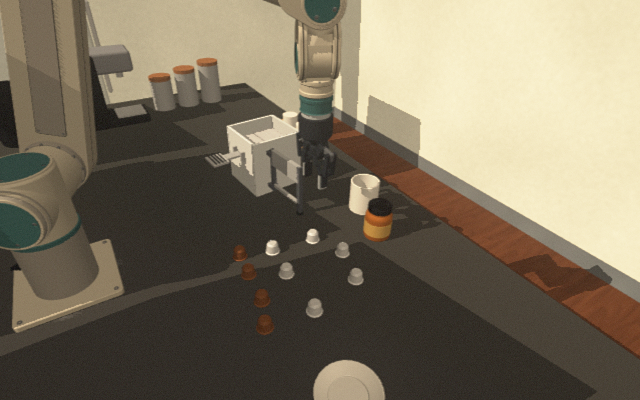

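The leg is out with its end where I predicted it, at crop (486,229). The six pods haven't moved in the side view. Next is pod A.

Emit:
servo_tool --plan '[{"tx": 0,"ty": 0,"tz": 0.035,"wx": 0,"wy": 0,"wz": 0,"claw": 0.06},{"tx": 0,"ty": 0,"tz": 0.07,"wx": 0,"wy": 0,"wz": 0,"claw": 0.06},{"tx": 0,"ty": 0,"tz": 0.105,"wx": 0,"wy": 0,"wz": 0,"claw": 0.06},{"tx": 0,"ty": 0,"tz": 0.135,"wx": 0,"wy": 0,"wz": 0,"claw": 0.06},{"tx": 0,"ty": 0,"tz": 0.155,"wx": 0,"wy": 0,"wz": 0,"claw": 0.06},{"tx": 0,"ty": 0,"tz": 0.168,"wx": 0,"wy": 0,"wz": 0,"claw": 0.06},{"tx": 0,"ty": 0,"tz": 0.173,"wx": 0,"wy": 0,"wz": 0,"claw": 0.06},{"tx": 0,"ty": 0,"tz": 0.175,"wx": 0,"wy": 0,"wz": 0,"claw": 0.06}]'

```text
t: 6.3
eef_pos: [0.5555, -0.1547, 0.0045]
ee_rot: [0.001, -3.141, -0.001]
ft_force: [-0.2, -0.6, 0.9]
opening: 0.7
```

Run:
```python
from h import *
snap("side","pa",(270,190,390,290))
rel([(.556,-.158,.005)])
```

```text
t 6.35 pos [ 0.556  -0.1551  0.0051] open 0.699 F [0.8 0.3 1.1]
tool x [-1. -0. -0.] y [-0.  1.  0.] z [ 0.  0. -1.] q [-0.38  0.4  -0.38  0.79  0.   -0.38]
world [ 0.556 -0.158  0.005] tool mm [-0.  -2.9  0.1]
tool y yaw 90.0
```

View pics/pa.png

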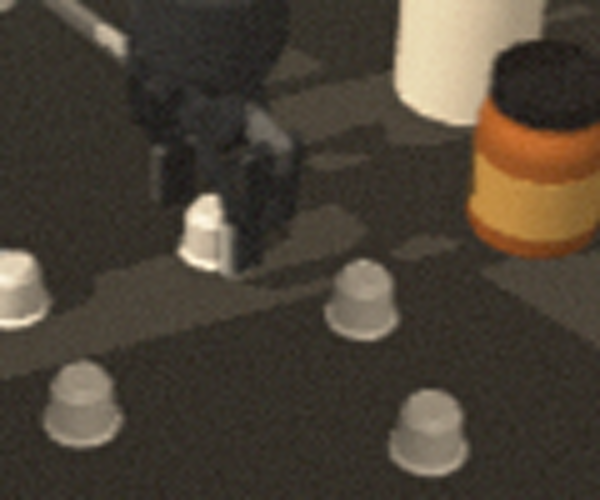

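Emit:
servo_tool --plan '[{"tx": 0,"ty": -0.003,"tz": 0,"wx": 0,"wy": 0,"wz": 0,"claw": 0.05},{"tx": 0,"ty": -0.003,"tz": 0,"wx": 0,"wy": 0,"wz": 0,"claw": 0.02},{"tx": 0,"ty": -0.003,"tz": 0,"wx": 0,"wy": 0,"wz": 0,"claw": 0.02},{"tx": 0,"ty": -0.003,"tz": 0,"wx": 0,"wy": 0,"wz": 0,"claw": 0.02},{"tx": 0,"ty": -0.003,"tz": 0,"wx": 0,"wy": 0,"wz": 0,"claw": 0.02},{"tx": 0,"ty": -0.003,"tz": 0,"wx": 0,"wy": 0,"wz": 0,"claw": 0.02},{"tx": 0,"ty": -0.003,"tz": 0,"wx": 0,"wy": 0,"wz": 0,"claw": 0.02},{"tx": 0,"ty": -0.003,"tz": -0.01,"wx": 0,"wy": 0,"wz": 0,"claw": 0.02}]' --newtons 40

```text
t: 7.02
eef_pos: [0.5548, -0.1584, 0.0149]
ee_rot: [-0.001, -3.14, -0.001]
ft_force: [-0.4, 1.0, -1.1]
opening: 0.327
```

```bash
cat >> h.py <<'E'
def hop(i,z):  # slots in the hopper
    s=[(.042,-.045),(.042,0.0),(.042,.045),(-.042,-.045),(-.042,0.0),(-.042,.045)][i]
    return w2p((s[0],s[1],z),POSE)
E
python3 - <<'E'
from h import *
rel([hop(i,.155) for i in range(6)])
E
```

```text
t 7.02 pos [ 0.5548 -0.1584  0.0149] open 0.327 F [-0.4  1.  -1.1]
tool x [-1.     0.001  0.002] y [0.001 1.    0.001] z [-0.002  0.001 -1.   ] q [-0.39  0.39 -0.37  0.81  0.   -0.39]
world [0.6358 0.1499 0.155 ] tool mm [ -80.6  308.4 -140. ]
world [0.6315 0.1947 0.155 ] tool mm [ -76.3  353.2 -140. ]
world [0.6273 0.2395 0.155 ] tool mm [ -72.  398. -140.]
world [0.5521 0.1419 0.155 ] tool mm [   3.1  300.4 -139.9]
world [0.5479 0.1867 0.155 ] tool mm [   7.3  345.2 -139.9]
world [0.5436 0.2315 0.155 ] tool mm [  11.6  390.  -139.8]
tool y yaw 90.0
```

Emit:
servo_tool --plan '[{"tx": 0,"ty": 0,"tz": -0.025,"wx": 0,"wy": 0,"wz": 0,"claw": 0.02},{"tx": 0,"ty": 0,"tz": -0.06,"wx": 0,"wy": 0,"wz": 7,"claw": 0.02},{"tx": 0,"ty": 0,"tz": -0.1,"wx": 0,"wy": 0,"wz": 14,"claw": 0.02},{"tx": 0,"ty": 0,"tz": -0.14,"wx": 0,"wy": 0,"wz": 21,"claw": 0.02},{"tx": 0,"ty": 0.01,"tz": -0.175,"wx": 0,"wy": 0,"wz": 28,"claw": 0.02},{"tx": -0.005,"ty": 0.03,"tz": -0.2,"wx": 0,"wy": 0,"wz": 35,"claw": 0.02},{"tx": -0.01,"ty": 0.06,"tz": -0.21,"wx": 0,"wy": 0,"wz": 42,"claw": 0.02},{"tx": -0.015,"ty": 0.09,"tz": -0.21,"wx": 0,"wy": 0,"wz": 49,"claw": 0.02}]'

```text
t: 7.68
eef_pos: [0.5731, -0.0688, 0.2306]
ee_rot: [1.311, 2.846, 0.003]
ft_force: [0.6, 0.2, 0.1]
opening: 0.328
```

```bash
cat >> h.py <<'E'
def hop(i,z):  # slots in the hopper
    s=[(.037,.05),(-.037,.05),(.037,.0),(-.037,0.0),(.037,-.05),(-.037,-.05)][i]
    return w2p((s[0],s[1],z),POSE)
E
python3 - <<'E'
from h import *
rel([hop(0,.155)])
E
```

```text
t 7.68 pos [ 0.5731 -0.0688  0.2306] open 0.328 F [0.6 0.2 0.1]
tool x [-0.65   0.76  -0.007] y [0.76  0.65  0.005] z [ 0.008 -0.002 -1.   ] q [-0.23  0.19 -0.14  1.23  0.    0.63]
world [0.6218 0.244  0.155 ] tool mm [206.7 239.8  75.4]
tool y yaw 40.5
```

Emit:
servo_tool --plan '[{"tx": 0.026,"ty": 0.03,"tz": 0,"wx": 0,"wy": 0,"wz": 7,"claw": 0.02},{"tx": 0.052,"ty": 0.06,"tz": 0,"wx": 0,"wy": 0,"wz": 14,"claw": 0.02},{"tx": 0.078,"ty": 0.09,"tz": 0,"wx": 0,"wy": 0,"wz": 21,"claw": 0.02},{"tx": 0.104,"ty": 0.12,"tz": 0,"wx": 0,"wy": 0,"wz": 28,"claw": 0.02},{"tx": 0.13,"ty": 0.15,"tz": 0,"wx": 0,"wy": 0,"wz": 35,"claw": 0.02},{"tx": 0.156,"ty": 0.18,"tz": 0,"wx": 0,"wy": 0,"wz": 35.6,"claw": 0.02},{"tx": 0.182,"ty": 0.21,"tz": 0,"wx": 0,"wy": 0,"wz": 35.6,"claw": 0.02},{"tx": 0.2,"ty": 0.23,"tz": 0,"wx": 0,"wy": 0,"wz": 35.6,"claw": 0.02}]'

```text
t: 8.35
eef_pos: [0.6129, 0.2368, 0.2259]
ee_rot: [-2.112, -2.325, -0.002]
ft_force: [0.2, -0.6, -0.3]
opening: 0.327
```

Run:
```python
from h import *
snap("side","c1",(195,65,325,180)) 
rel([hop(0,.145)])
```

```text
t 8.40 pos [0.6134 0.2406 0.2257] open 0.326 F [2.  2.4 0.5]
tool x [-0.099  0.995  0.005] y [0.995 0.099 0.002] z [ 0.001  0.005 -1.   ] q [0.27 0.34 0.04 1.27 0.   1.75]
world [0.6218 0.244  0.145 ] tool mm [ 2.1  8.6 80.7]
tool y yaw 5.7
```

View pics/c1.png

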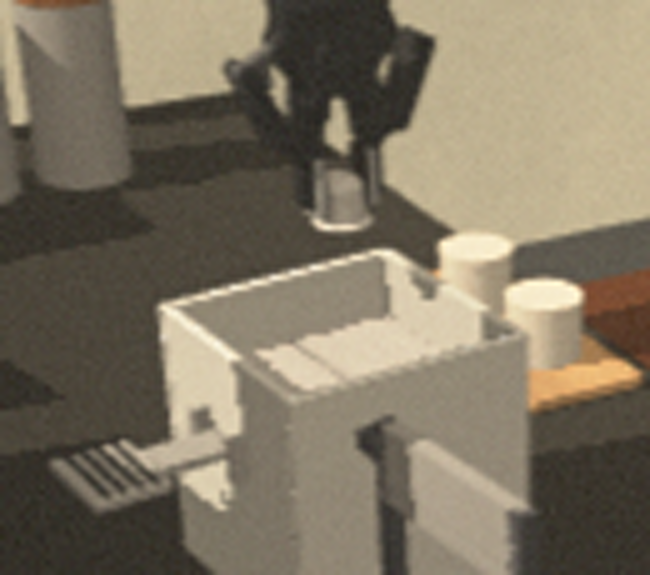

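Emit:
servo_tool --plan '[{"tx": 0.002,"ty": 0.005,"tz": 0.015,"wx": 0,"wy": 0,"wz": 0,"claw": 0.02},{"tx": 0.003,"ty": 0.008,"tz": 0.04,"wx": 0,"wy": 0,"wz": 0,"claw": 0.02},{"tx": 0.003,"ty": 0.008,"tz": 0.06,"wx": 0,"wy": 0,"wz": 0,"claw": 0.02},{"tx": 0.003,"ty": 0.008,"tz": 0.074,"wx": 0,"wy": 0,"wz": 0,"claw": 0.02},{"tx": 0.003,"ty": 0.008,"tz": 0.08,"wx": 0,"wy": 0,"wz": 0,"claw": 0.02},{"tx": 0.003,"ty": 0.008,"tz": 0.082,"wx": 0,"wy": 0,"wz": 0,"claw": 0.02},{"tx": 0.003,"ty": 0.008,"tz": 0.082,"wx": 0,"wy": 0,"wz": 0,"claw": 0.04},{"tx": 0.003,"ty": 0.008,"tz": 0.082,"wx": 0,"wy": 0,"wz": 0,"claw": 0.04}]'

```text
t: 9.07
eef_pos: [0.6217, 0.237, 0.1448]
ee_rot: [2.114, 2.322, 0.003]
ft_force: [-0.1, 0.9, -0.1]
opening: 0.47
```

Run:
```python
from h import *
rel([hop(0,.145),(.5935,-.241,.23)])
```

```text
t 9.07 pos [0.6217 0.237  0.1448] open 0.470 F [-0.1  0.9 -0.1]
tool x [-0.094  0.996  0.   ] y [0.996 0.094 0.002] z [ 0.002  0.001 -1.   ] q [ 0.27  0.4  -0.05  1.13 -0.    1.74]
world [0.6218 0.244  0.145 ] tool mm [ 7.   0.8 -0.2]
world [ 0.5935 -0.241   0.23  ] tool mm [-473.2  -72.6  -85.6]
tool y yaw 5.4
```

Emit:
servo_tool --plan '[{"tx": 0,"ty": 0,"tz": -0.03,"wx": 0,"wy": 0,"wz": 0,"claw": 0.04},{"tx": 0,"ty": 0,"tz": -0.065,"wx": 0,"wy": 0,"wz": 0,"claw": 0.04},{"tx": -0.025,"ty": -0.004,"tz": -0.085,"wx": 0,"wy": 0,"wz": 0,"claw": 0.04},{"tx": -0.065,"ty": -0.01,"tz": -0.085,"wx": 0,"wy": 0,"wz": 0,"claw": 0.04},{"tx": -0.105,"ty": -0.016,"tz": -0.085,"wx": 0,"wy": 0,"wz": 0,"claw": 0.04},{"tx": -0.145,"ty": -0.022,"tz": -0.085,"wx": 0,"wy": 0,"wz": 0,"claw": 0.04},{"tx": -0.185,"ty": -0.028,"tz": -0.085,"wx": 0,"wy": 0,"wz": 0,"claw": 0.04},{"tx": -0.225,"ty": -0.034,"tz": -0.085,"wx": 0,"wy": 0,"wz": 0,"claw": 0.04}]'

```text
t: 9.73
eef_pos: [0.6086, 0.0078, 0.2305]
ee_rot: [2.112, 2.321, 0.003]
ft_force: [0.6, -0.5, -0.5]
opening: 0.471
```

Emit:
servo_tool --plan '[{"tx": -0.04,"ty": -0.006,"tz": 0,"wx": 0,"wy": 0,"wz": 0,"claw": 0.04},{"tx": -0.08,"ty": -0.012,"tz": 0,"wx": 0,"wy": 0,"wz": 0,"claw": 0.05},{"tx": -0.12,"ty": -0.018,"tz": 0,"wx": 0,"wy": 0,"wz": 0,"claw": 0.055},{"tx": -0.16,"ty": -0.025,"tz": 0.02,"wx": 0,"wy": 0,"wz": 0,"claw": 0.055},{"tx": -0.198,"ty": -0.032,"tz": 0.04,"wx": 0,"wy": 0,"wz": 0,"claw": 0.055},{"tx": -0.228,"ty": -0.038,"tz": 0.07,"wx": 0,"wy": 0,"wz": 0,"claw": 0.055},{"tx": -0.243,"ty": -0.039,"tz": 0.1,"wx": 0,"wy": 0,"wz": 0,"claw": 0.055},{"tx": -0.248,"ty": -0.039,"tz": 0.12,"wx": 0,"wy": 0,"wz": 0,"claw": 0.055}]'

```text
t: 10.4
eef_pos: [0.5918, -0.2448, 0.107]
ee_rot: [2.119, 2.318, -0.001]
ft_force: [0.2, 0.2, -0.4]
opening: 0.644
```

Run:
```python
from h import *
snap("side","s3");rel([(.5935,-.241,.005)])
```

```text
t 10.45 pos [ 0.5895 -0.2429  0.103 ] open 0.642 F [-0.3  0.3 -1.5]
tool x [-0.09   0.996  0.003] y [ 0.996  0.09  -0.005] z [-0.006  0.002 -1.   ] q [-0.49  0.39 -0.15  1.04 -0.    0.99]
world [ 0.5935 -0.241   0.005 ] tool mm [ 1.3  4.7 98. ]
tool y yaw 5.1
```

View pics/s3_full.png

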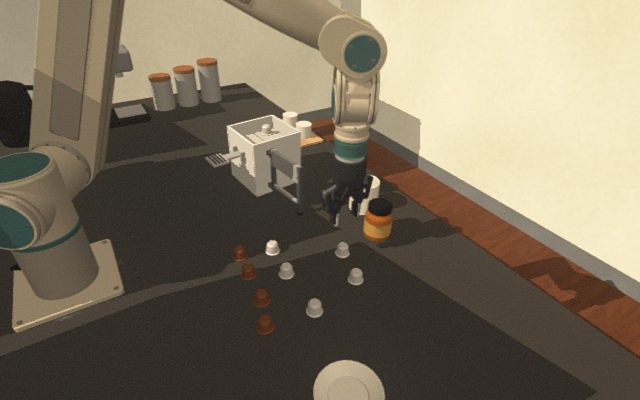

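Emit:
servo_tool --plan '[{"tx": 0,"ty": 0,"tz": 0.03,"wx": 0,"wy": 0,"wz": 0,"claw": 0.055},{"tx": 0,"ty": 0,"tz": 0.06,"wx": 0,"wy": 0,"wz": 0,"claw": 0.055},{"tx": 0,"ty": 0,"tz": 0.083,"wx": 0,"wy": 0,"wz": 0,"claw": 0.055},{"tx": 0,"ty": 0,"tz": 0.098,"wx": 0,"wy": 0,"wz": 0,"claw": 0.055},{"tx": 0,"ty": 0,"tz": 0.104,"wx": 0,"wy": 0,"wz": 0,"claw": 0.055},{"tx": 0,"ty": 0,"tz": 0.105,"wx": 0,"wy": 0,"wz": 0,"claw": 0.055},{"tx": 0,"ty": 0,"tz": 0.105,"wx": 0,"wy": 0,"wz": 0,"claw": 0.03},{"tx": 0,"ty": 0,"tz": 0.105,"wx": 0,"wy": 0,"wz": 0,"claw": 0.02}]'

```text
t: 11.12
eef_pos: [0.5943, -0.2415, 0.0055]
ee_rot: [2.112, 2.321, 0.002]
ft_force: [0.1, 0.7, 0.0]
opening: 0.37
```

Run:
```python
from h import *
rel([(.5935,-.241,.005),hop(1,.225)])
```

```text
t 11.12 pos [ 0.5943 -0.2415  0.0055] open 0.370 F [0.1 0.7 0. ]
tool x [-0.094  0.996 -0.002] y [0.996 0.094 0.003] z [ 0.003 -0.002 -1.   ] q [-0.49  0.49 -0.23  0.84  0.    0.99]
world [ 0.5935 -0.241   0.005 ] tool mm [ 0.6 -0.7  0.5]
world [0.5482 0.237  0.225 ] tool mm [ 4.803e+02 -2.000e-01 -2.204e+02]
tool y yaw 5.4
```

Emit:
servo_tool --plan '[{"tx": 0,"ty": 0,"tz": 0,"wx": 0,"wy": 0,"wz": 0,"claw": 0.02},{"tx": 0,"ty": 0,"tz": 0,"wx": 0,"wy": 0,"wz": 0,"claw": 0.02},{"tx": 0,"ty": 0,"tz": -0.01,"wx": 0,"wy": 0,"wz": 0,"claw": 0.02},{"tx": 0,"ty": 0,"tz": -0.035,"wx": 0,"wy": 0,"wz": 0,"claw": 0.02},{"tx": 0,"ty": 0,"tz": -0.075,"wx": 0,"wy": 0,"wz": 0,"claw": 0.02},{"tx": 0,"ty": 0,"tz": -0.115,"wx": 0,"wy": 0,"wz": 0,"claw": 0.02},{"tx": 0.01,"ty": 0,"tz": -0.152,"wx": 0,"wy": 0,"wz": 0,"claw": 0.02},{"tx": 0.03,"ty": 0,"tz": -0.185,"wx": 0,"wy": 0,"wz": 0,"claw": 0.02}]'

```text
t: 11.78
eef_pos: [0.5905, -0.2128, 0.1922]
ee_rot: [2.115, 2.317, 0.001]
ft_force: [1.0, -0.2, 0.5]
opening: 0.33
```

Emit:
servo_tool --plan '[{"tx": 0.03,"ty": 0,"tz": -0.02,"wx": 0,"wy": 0,"wz": 0,"claw": 0.02},{"tx": 0.065,"ty": 0,"tz": -0.035,"wx": 0,"wy": 0,"wz": 0,"claw": 0.02},{"tx": 0.105,"ty": 0,"tz": -0.035,"wx": 0,"wy": 0,"wz": 0,"claw": 0.02},{"tx": 0.145,"ty": 0,"tz": -0.035,"wx": 0,"wy": 0,"wz": 0,"claw": 0.02},{"tx": 0.185,"ty": 0,"tz": -0.035,"wx": 0,"wy": 0,"wz": 0,"claw": 0.02},{"tx": 0.225,"ty": 0,"tz": -0.035,"wx": 0,"wy": 0,"wz": 0,"claw": 0.02},{"tx": 0.265,"ty": 0,"tz": -0.035,"wx": 0,"wy": 0,"wz": 0,"claw": 0.02},{"tx": 0.305,"ty": 0,"tz": -0.035,"wx": 0,"wy": 0,"wz": 0,"claw": 0.02}]'

```text
t: 12.45
eef_pos: [0.5604, 0.0944, 0.2244]
ee_rot: [2.115, 2.322, 0.001]
ft_force: [-0.1, 0.5, -1.1]
opening: 0.331
```

Emit:
servo_tool --plan '[{"tx": 0.04,"ty": 0,"tz": 0,"wx": 0,"wy": 0,"wz": 0,"claw": 0.02},{"tx": 0.08,"ty": 0,"tz": 0,"wx": 0,"wy": 0,"wz": 0,"claw": 0.02},{"tx": 0.115,"ty": 0,"tz": 0,"wx": 0,"wy": 0,"wz": 0,"claw": 0.02},{"tx": 0.135,"ty": 0,"tz": 0.005,"wx": 0,"wy": 0,"wz": 0,"claw": 0.02},{"tx": 0.145,"ty": 0,"tz": 0.02,"wx": 0,"wy": 0,"wz": 0,"claw": 0.02},{"tx": 0.145,"ty": 0,"tz": 0.035,"wx": 0,"wy": 0,"wz": 0,"claw": 0.02},{"tx": 0.145,"ty": 0,"tz": 0.04,"wx": 0,"wy": 0,"wz": 0,"claw": 0.02},{"tx": 0.145,"ty": 0,"tz": 0.04,"wx": 0,"wy": 0,"wz": 0,"claw": 0.02}]'

```text
t: 13.12
eef_pos: [0.546, 0.2367, 0.1821]
ee_rot: [-2.113, -2.322, 0.005]
ft_force: [-0.6, -0.0, -0.8]
opening: 0.331
```

Run:
```python
from h import *
snap("side","s4",(195,65,325,180))
rel([hop(1,.143)])
```

```text
t 13.17 pos [0.5469 0.2366 0.1832] open 0.326 F [0.2 0.2 0.7]
tool x [-0.093  0.996 -0.   ] y [ 0.996  0.093 -0.001] z [-0.001 -0.001 -1.   ] q [ 0.3   0.26 -0.16  1.16 -0.    1.78]
world [0.5482 0.237  0.143 ] tool mm [ 0.3  1.4 40.2]
tool y yaw 5.4
```

View pics/s4.png

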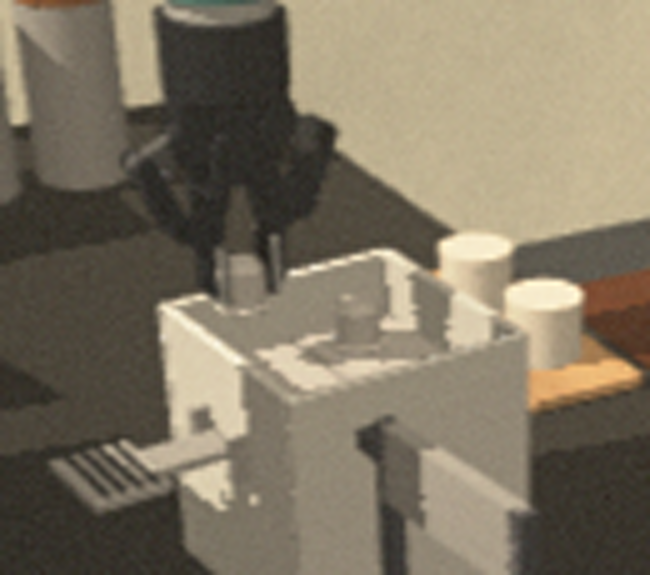

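Emit:
servo_tool --plan '[{"tx": 0,"ty": 0,"tz": 0.015,"wx": 0,"wy": 0,"wz": 0,"claw": 0.02},{"tx": 0,"ty": 0,"tz": 0.03,"wx": 0,"wy": 0,"wz": 0,"claw": 0.02},{"tx": 0,"ty": 0,"tz": 0.038,"wx": 0,"wy": 0,"wz": 0,"claw": 0.02},{"tx": 0,"ty": 0,"tz": 0.04,"wx": 0,"wy": 0,"wz": 0,"claw": 0.02},{"tx": 0,"ty": 0,"tz": 0.041,"wx": 0,"wy": 0,"wz": 0,"claw": 0.04},{"tx": 0,"ty": 0,"tz": 0.041,"wx": 0,"wy": 0,"wz": 0,"claw": 0.04},{"tx": 0,"ty": 0,"tz": 0.041,"wx": 0,"wy": 0,"wz": 0,"claw": 0.04},{"tx": 0,"ty": 0,"tz": 0.02,"wx": 0,"wy": 0,"wz": 0,"claw": 0.04}]'

```text
t: 13.83
eef_pos: [0.545, 0.2361, 0.1604]
ee_rot: [-2.113, -2.32, 0.009]
ft_force: [0.1, -0.6, -0.9]
opening: 0.472
```

Emit:
servo_tool --plan '[{"tx": 0,"ty": 0,"tz": -0.03,"wx": 0,"wy": 0,"wz": 0,"claw": 0.04},{"tx": -0.01,"ty": 0,"tz": -0.06,"wx": 0,"wy": 0,"wz": 0,"claw": 0.04},{"tx": -0.04,"ty": -0.002,"tz": -0.065,"wx": 0,"wy": 0,"wz": 0,"claw": 0.04},{"tx": -0.08,"ty": -0.004,"tz": -0.065,"wx": 0,"wy": 0,"wz": 0,"claw": 0.04},{"tx": -0.12,"ty": -0.006,"tz": -0.065,"wx": 0,"wy": 0,"wz": 0,"claw": 0.04},{"tx": -0.16,"ty": -0.008,"tz": -0.065,"wx": 0,"wy": 0,"wz": 0,"claw": 0.04},{"tx": -0.2,"ty": -0.01,"tz": -0.065,"wx": 0,"wy": 0,"wz": 0,"claw": 0.04},{"tx": -0.24,"ty": -0.012,"tz": -0.065,"wx": 0,"wy": 0,"wz": 0,"claw": 0.04}]'

```text
t: 14.5
eef_pos: [0.5584, -0.0048, 0.2297]
ee_rot: [2.113, 2.322, 0.002]
ft_force: [0.2, 0.1, -0.4]
opening: 0.469
```

Emit:
servo_tool --plan '[{"tx": -0.04,"ty": -0.002,"tz": 0,"wx": 0,"wy": 0,"wz": 0,"claw": 0.055},{"tx": -0.08,"ty": -0.005,"tz": 0,"wx": 0,"wy": 0,"wz": 0,"claw": 0.055},{"tx": -0.12,"ty": -0.008,"tz": 0,"wx": 0,"wy": 0,"wz": 0,"claw": 0.055},{"tx": -0.16,"ty": -0.011,"tz": 0,"wx": 0,"wy": 0,"wz": 0,"claw": 0.055},{"tx": -0.2,"ty": -0.014,"tz": 0.01,"wx": 0,"wy": 0,"wz": 0,"claw": 0.055},{"tx": -0.24,"ty": -0.016,"tz": 0.03,"wx": 0,"wy": 0,"wz": 0,"claw": 0.055},{"tx": -0.278,"ty": -0.018,"tz": 0.05,"wx": 0,"wy": 0,"wz": 0,"claw": 0.055},{"tx": -0.305,"ty": -0.02,"tz": 0.08,"wx": 0,"wy": 0,"wz": 0,"claw": 0.055}]'

```text
t: 15.17
eef_pos: [0.5691, -0.3113, 0.1536]
ee_rot: [2.111, 2.315, 0.001]
ft_force: [0.2, -0.1, 0.2]
opening: 0.643
```

Run:
```python
from h import *
snap("side","s5");rel([(.5688,-.3306,.005)])
```

```text
t 15.22 pos [ 0.5653 -0.3137  0.1449] open 0.645 F [ 0.4 -3.4 -4.3]
tool x [-0.088  0.996 -0.003] y [ 0.996  0.088 -0.003] z [-0.003 -0.003 -1.   ] q [-0.6   0.37 -0.09  1.12 -0.    0.88]
world [ 0.5688 -0.3306  0.005 ] tool mm [-16.8   2.4 140. ]
tool y yaw 5.1
```

View pics/s5_full.png

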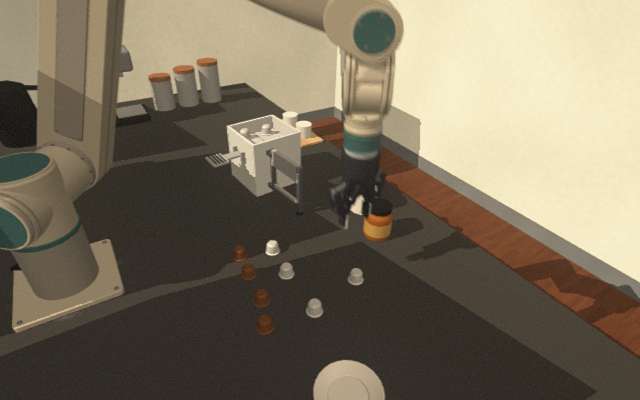

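Emit:
servo_tool --plan '[{"tx": -0.015,"ty": -0.001,"tz": 0.03,"wx": 0,"wy": 0,"wz": 0,"claw": 0.055},{"tx": -0.022,"ty": -0.001,"tz": 0.065,"wx": 0,"wy": 0,"wz": 0,"claw": 0.055},{"tx": -0.022,"ty": -0.001,"tz": 0.1,"wx": 0,"wy": 0,"wz": 0,"claw": 0.055},{"tx": -0.022,"ty": -0.001,"tz": 0.125,"wx": 0,"wy": 0,"wz": 0,"claw": 0.055},{"tx": -0.022,"ty": -0.001,"tz": 0.139,"wx": 0,"wy": 0,"wz": 0,"claw": 0.055},{"tx": -0.022,"ty": -0.001,"tz": 0.144,"wx": 0,"wy": 0,"wz": 0,"claw": 0.055},{"tx": -0.022,"ty": -0.001,"tz": 0.145,"wx": 0,"wy": 0,"wz": 0,"claw": 0.055},{"tx": -0.022,"ty": -0.001,"tz": 0.145,"wx": 0,"wy": 0,"wz": 0,"claw": 0.03}]'

```text
t: 15.88
eef_pos: [0.5686, -0.329, 0.0065]
ee_rot: [2.114, 2.322, 0.0]
ft_force: [-0.4, -0.5, 0.2]
opening: 0.518
```

Emit:
servo_tool --plan '[{"tx": 0,"ty": 0,"tz": 0,"wx": 0,"wy": 0,"wz": 0,"claw": 0.02},{"tx": 0,"ty": 0,"tz": 0,"wx": 0,"wy": 0,"wz": 0,"claw": 0.02},{"tx": 0,"ty": 0,"tz": 0,"wx": 0,"wy": 0,"wz": 0,"claw": 0.02},{"tx": 0,"ty": 0,"tz": -0.01,"wx": 0,"wy": 0,"wz": 0,"claw": 0.02},{"tx": 0,"ty": 0,"tz": -0.04,"wx": 0,"wy": 0,"wz": 0,"claw": 0.02},{"tx": 0,"ty": 0,"tz": -0.08,"wx": 0,"wy": 0,"wz": 0,"claw": 0.02},{"tx": 0.01,"ty": 0,"tz": -0.12,"wx": 0,"wy": 0,"wz": 0,"claw": 0.02},{"tx": 0.03,"ty": 0,"tz": -0.155,"wx": 0,"wy": 0,"wz": 0,"claw": 0.02}]'

```text
t: 16.55
eef_pos: [0.5655, -0.3005, 0.1638]
ee_rot: [2.115, 2.318, -0.0]
ft_force: [-0.1, -0.4, 0.2]
opening: 0.329
```

Run:
```python
from h import *
rel([hop(2,.225)])
c=np.array([.5688,-.3306,.16]);M=R.from_euler('z',5.4,degrees=True).as_matrix()
d=np.array(hop(2,.225))-c; print(d@[-.0943,.9956,0]-.03, d@[.9956,.0943,0])
```

```text
t 16.55 pos [ 0.5655 -0.3005  0.1638] open 0.329 F [-0.1 -0.4  0.2]
tool x [-0.091  0.996 -0.003] y [0.996 0.091 0.002] z [ 0.003 -0.003 -1.   ] q [-0.59  0.34 -0.08  1.14 -0.    0.89]
world [0.6265 0.1942 0.225 ] tool mm [486.8 106.1 -62.3]
tool y yaw 5.2
0.4870304137712229 0.10696869882983298
```

Emit:
servo_tool --plan '[{"tx": 0.02,"ty": 0.004,"tz": -0.03,"wx": 0,"wy": 0,"wz": 0,"claw": 0.02},{"tx": 0.05,"ty": 0.011,"tz": -0.055,"wx": 0,"wy": 0,"wz": 0,"claw": 0.02},{"tx": 0.088,"ty": 0.019,"tz": -0.065,"wx": 0,"wy": 0,"wz": 0,"claw": 0.02},{"tx": 0.127,"ty": 0.028,"tz": -0.065,"wx": 0,"wy": 0,"wz": 0,"claw": 0.02},{"tx": 0.166,"ty": 0.037,"tz": -0.065,"wx": 0,"wy": 0,"wz": 0,"claw": 0.02},{"tx": 0.205,"ty": 0.045,"tz": -0.065,"wx": 0,"wy": 0,"wz": 0,"claw": 0.02},{"tx": 0.244,"ty": 0.054,"tz": -0.065,"wx": 0,"wy": 0,"wz": 0,"claw": 0.02},{"tx": 0.283,"ty": 0.062,"tz": -0.065,"wx": 0,"wy": 0,"wz": 0,"claw": 0.02}]'

```text
t: 17.22
eef_pos: [0.5999, -0.0092, 0.2265]
ee_rot: [2.114, 2.322, 0.001]
ft_force: [0.4, -0.4, -1.1]
opening: 0.329
```

Emit:
servo_tool --plan '[{"tx": 0.039,"ty": 0.009,"tz": 0,"wx": 0,"wy": 0,"wz": 0,"claw": 0.02},{"tx": 0.078,"ty": 0.017,"tz": 0,"wx": 0,"wy": 0,"wz": 0,"claw": 0.02},{"tx": 0.117,"ty": 0.026,"tz": 0,"wx": 0,"wy": 0,"wz": 0,"claw": 0.02},{"tx": 0.155,"ty": 0.034,"tz": 0,"wx": 0,"wy": 0,"wz": 0,"claw": 0.02},{"tx": 0.185,"ty": 0.041,"tz": 0,"wx": 0,"wy": 0,"wz": 0,"claw": 0.02},{"tx": 0.2,"ty": 0.044,"tz": 0.01,"wx": 0,"wy": 0,"wz": 0,"claw": 0.02},{"tx": 0.204,"ty": 0.045,"tz": 0.025,"wx": 0,"wy": 0,"wz": 0,"claw": 0.02},{"tx": 0.204,"ty": 0.045,"tz": 0.04,"wx": 0,"wy": 0,"wz": 0,"claw": 0.02}]'

```text
t: 17.88
eef_pos: [0.626, 0.1977, 0.1856]
ee_rot: [2.111, 2.325, 0.002]
ft_force: [0.8, -1.2, -0.7]
opening: 0.324
```

Run:
```python
from h import *
snap("side","s6",(195,65,325,180))
rel([hop(2,.143)])
```

```text
t 17.93 pos [0.6235 0.1963 0.1813] open 0.329 F [-1.1 -0.6 -2.6]
tool x [-0.095  0.995 -0.001] y [ 0.995  0.095 -0.005] z [-0.005 -0.002 -1.   ] q [ 0.21  0.36 -0.02  1.2  -0.    1.68]
world [0.6265 0.1942 0.143 ] tool mm [-2.3  3.1 38.3]
tool y yaw 5.4
```

View pics/s6.png

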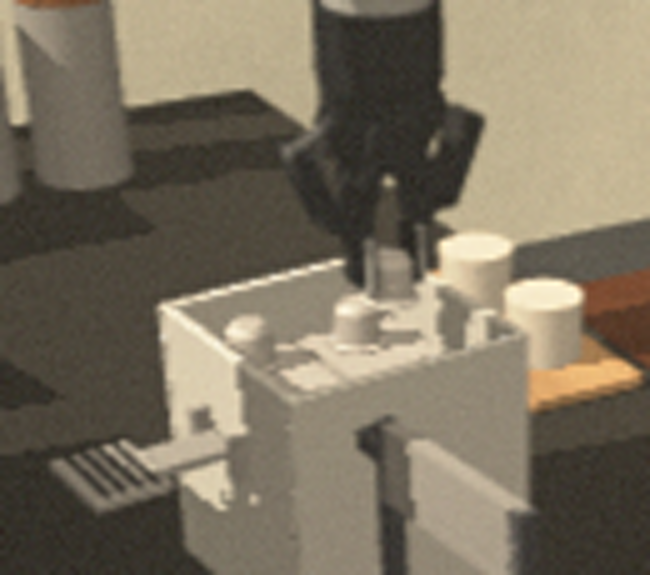

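Emit:
servo_tool --plan '[{"tx": -0.002,"ty": 0,"tz": 0.015,"wx": 0,"wy": 0,"wz": 0,"claw": 0.02},{"tx": -0.002,"ty": 0,"tz": 0.03,"wx": 0,"wy": 0,"wz": 0,"claw": 0.02},{"tx": -0.002,"ty": 0,"tz": 0.038,"wx": 0,"wy": 0,"wz": 0,"claw": 0.02},{"tx": -0.002,"ty": 0,"tz": 0.04,"wx": 0,"wy": 0,"wz": 0,"claw": 0.02},{"tx": -0.002,"ty": 0,"tz": 0.041,"wx": 0,"wy": 0,"wz": 0,"claw": 0.04},{"tx": -0.002,"ty": 0,"tz": 0.041,"wx": 0,"wy": 0,"wz": 0,"claw": 0.04},{"tx": -0.002,"ty": 0,"tz": 0.041,"wx": 0,"wy": 0,"wz": 0,"claw": 0.04},{"tx": -0.002,"ty": 0,"tz": 0.02,"wx": 0,"wy": 0,"wz": 0,"claw": 0.04}]'

```text
t: 18.6
eef_pos: [0.6234, 0.1935, 0.1622]
ee_rot: [-2.112, -2.32, 0.009]
ft_force: [-0.1, -0.2, -0.9]
opening: 0.464
```

Run:
```python
from h import *
rel([(.4453,-.144,.23)])
```

```text
t 18.60 pos [0.6234 0.1935 0.1622] open 0.464 F [-0.1 -0.2 -0.9]
tool x [-0.093  0.996 -0.001] y [ 0.996  0.093 -0.007] z [-0.007 -0.001 -1.   ] q [ 0.2   0.37 -0.05  1.16 -0.    1.68]
world [ 0.4453 -0.144   0.23  ] tool mm [-319.5 -209.4  -66.1]
tool y yaw 5.4
```

Emit:
servo_tool --plan '[{"tx": 0,"ty": 0,"tz": -0.03,"wx": 0,"wy": 0,"wz": 0,"claw": 0.04},{"tx": -0.01,"ty": -0.007,"tz": -0.06,"wx": 0,"wy": 0,"wz": 0,"claw": 0.04},{"tx": -0.035,"ty": -0.023,"tz": -0.065,"wx": 0,"wy": 0,"wz": 0,"claw": 0.04},{"tx": -0.068,"ty": -0.045,"tz": -0.065,"wx": 0,"wy": 0,"wz": 0,"claw": 0.04},{"tx": -0.101,"ty": -0.067,"tz": -0.065,"wx": 0,"wy": 0,"wz": 0,"claw": 0.04},{"tx": -0.134,"ty": -0.089,"tz": -0.065,"wx": 0,"wy": 0,"wz": 0,"claw": 0.04},{"tx": -0.167,"ty": -0.111,"tz": -0.065,"wx": 0,"wy": 0,"wz": 0,"claw": 0.04},{"tx": -0.2,"ty": -0.133,"tz": -0.065,"wx": 0,"wy": 0,"wz": 0,"claw": 0.04}]'

```text
t: 19.27
eef_pos: [0.5119, -0.0187, 0.2318]
ee_rot: [2.113, 2.322, 0.002]
ft_force: [1.5, 0.4, 0.0]
opening: 0.469
```

Emit:
servo_tool --plan '[{"tx": -0.03,"ty": -0.02,"tz": 0,"wx": 0,"wy": 0,"wz": 0,"claw": 0.055},{"tx": -0.06,"ty": -0.04,"tz": 0,"wx": 0,"wy": 0,"wz": 0,"claw": 0.055},{"tx": -0.09,"ty": -0.06,"tz": 0.01,"wx": 0,"wy": 0,"wz": 0,"claw": 0.055},{"tx": -0.11,"ty": -0.073,"tz": 0.03,"wx": 0,"wy": 0,"wz": 0,"claw": 0.055},{"tx": -0.117,"ty": -0.078,"tz": 0.06,"wx": 0,"wy": 0,"wz": 0,"claw": 0.055},{"tx": -0.119,"ty": -0.079,"tz": 0.09,"wx": 0,"wy": 0,"wz": 0,"claw": 0.055},{"tx": -0.119,"ty": -0.079,"tz": 0.11,"wx": 0,"wy": 0,"wz": 0,"claw": 0.055},{"tx": -0.119,"ty": -0.079,"tz": 0.12,"wx": 0,"wy": 0,"wz": 0,"claw": 0.055}]'

```text
t: 19.93
eef_pos: [0.4432, -0.143, 0.1086]
ee_rot: [-2.114, -2.32, 0.001]
ft_force: [-0.8, 0.6, 0.2]
opening: 0.649
```

Run:
```python
from h import *
snap("side","s7");rel([(.4453,-.144,.005)])
```

```text
t 19.98 pos [ 0.4428 -0.1426  0.1079] open 0.643 F [-0.2  0.1 -1.6]
tool x [-0.093  0.996  0.002] y [ 0.996  0.093 -0.004] z [-0.004  0.002 -1.   ] q [-0.45  0.1  -0.52  0.95 -0.    1.03]
world [ 0.4453 -0.144   0.005 ] tool mm [ -1.9   2.7 102.8]
tool y yaw 5.3
```

View pics/s7_full.png

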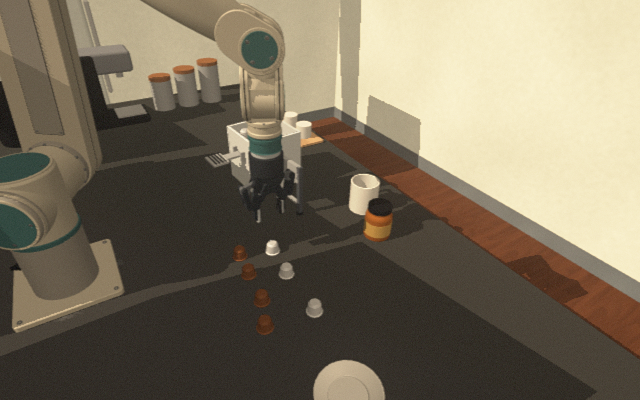

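Emit:
servo_tool --plan '[{"tx": -0.001,"ty": 0.001,"tz": 0.03,"wx": 0,"wy": 0,"wz": 0,"claw": 0.055},{"tx": -0.001,"ty": 0.001,"tz": 0.06,"wx": 0,"wy": 0,"wz": 0,"claw": 0.055},{"tx": -0.001,"ty": 0.001,"tz": 0.085,"wx": 0,"wy": 0,"wz": 0,"claw": 0.055},{"tx": -0.001,"ty": 0.001,"tz": 0.1,"wx": 0,"wy": 0,"wz": 0,"claw": 0.055},{"tx": -0.001,"ty": 0.001,"tz": 0.104,"wx": 0,"wy": 0,"wz": 0,"claw": 0.055},{"tx": -0.001,"ty": 0.001,"tz": 0.105,"wx": 0,"wy": 0,"wz": 0,"claw": 0.055},{"tx": -0.001,"ty": 0.001,"tz": 0.105,"wx": 0,"wy": 0,"wz": 0,"claw": 0.03},{"tx": -0.001,"ty": 0.001,"tz": 0.105,"wx": 0,"wy": 0,"wz": 0,"claw": 0.02}]'

```text
t: 20.65
eef_pos: [0.4478, -0.1449, 0.0072]
ee_rot: [2.112, 2.321, 0.002]
ft_force: [-0.4, -0.4, -0.2]
opening: 0.369
```

Emit:
servo_tool --plan '[{"tx": 0,"ty": 0,"tz": 0,"wx": 0,"wy": 0,"wz": 0,"claw": 0.02},{"tx": 0,"ty": 0,"tz": 0,"wx": 0,"wy": 0,"wz": 0,"claw": 0.02},{"tx": 0,"ty": 0,"tz": -0.005,"wx": 0,"wy": 0,"wz": 0,"claw": 0.02},{"tx": 0,"ty": 0,"tz": -0.03,"wx": 0,"wy": 0,"wz": 0,"claw": 0.02},{"tx": 0,"ty": 0,"tz": -0.07,"wx": 0,"wy": 0,"wz": 0,"claw": 0.02},{"tx": 0,"ty": 0,"tz": -0.11,"wx": 0,"wy": 0,"wz": 0,"claw": 0.02},{"tx": 0,"ty": 0,"tz": -0.15,"wx": 0,"wy": 0,"wz": 0,"claw": 0.02},{"tx": 0,"ty": 0,"tz": -0.19,"wx": 0,"wy": 0,"wz": 0,"claw": 0.02}]'

```text
t: 21.32
eef_pos: [0.4454, -0.1439, 0.1981]
ee_rot: [2.114, 2.322, 0.0]
ft_force: [1.2, -0.4, -0.2]
opening: 0.322
```

Run:
```python
from h import *
rel([hop(3,.225)])
```

```text
t 21.32 pos [ 0.4454 -0.1439  0.1981] open 0.322 F [ 1.2 -0.4 -0.2]
tool x [-0.094  0.996 -0.001] y [0.996 0.094 0.001] z [ 0.001 -0.    -1.   ] q [-0.45  0.02 -0.4   1.15 -0.    1.03]
world [0.5529 0.1872 0.225 ] tool mm [319.6 138.  -26.9]
tool y yaw 5.4
```

Emit:
servo_tool --plan '[{"tx": 0.02,"ty": 0.009,"tz": -0.02,"wx": 0,"wy": 0,"wz": 0,"claw": 0.02},{"tx": 0.05,"ty": 0.022,"tz": -0.03,"wx": 0,"wy": 0,"wz": 0,"claw": 0.02},{"tx": 0.085,"ty": 0.037,"tz": -0.03,"wx": 0,"wy": 0,"wz": 0,"claw": 0.02},{"tx": 0.12,"ty": 0.052,"tz": -0.03,"wx": 0,"wy": 0,"wz": 0,"claw": 0.02},{"tx": 0.155,"ty": 0.067,"tz": -0.03,"wx": 0,"wy": 0,"wz": 0,"claw": 0.02},{"tx": 0.19,"ty": 0.082,"tz": -0.03,"wx": 0,"wy": 0,"wz": 0,"claw": 0.02},{"tx": 0.225,"ty": 0.097,"tz": -0.03,"wx": 0,"wy": 0,"wz": 0,"claw": 0.02},{"tx": 0.26,"ty": 0.112,"tz": -0.03,"wx": 0,"wy": 0,"wz": 0,"claw": 0.02}]'

```text
t: 21.98
eef_pos: [0.5332, 0.1272, 0.2264]
ee_rot: [2.114, 2.323, 0.001]
ft_force: [1.1, -0.3, -0.6]
opening: 0.326
```

Emit:
servo_tool --plan '[{"tx": 0.03,"ty": 0.013,"tz": 0,"wx": 0,"wy": 0,"wz": 0,"claw": 0.02},{"tx": 0.05,"ty": 0.022,"tz": 0,"wx": 0,"wy": 0,"wz": 0,"claw": 0.02},{"tx": 0.058,"ty": 0.025,"tz": 0.01,"wx": 0,"wy": 0,"wz": 0,"claw": 0.02},{"tx": 0.06,"ty": 0.026,"tz": 0.025,"wx": 0,"wy": 0,"wz": 0,"claw": 0.02},{"tx": 0.06,"ty": 0.026,"tz": 0.035,"wx": 0,"wy": 0,"wz": 0,"claw": 0.02},{"tx": 0.06,"ty": 0.026,"tz": 0.04,"wx": 0,"wy": 0,"wz": 0,"claw": 0.02},{"tx": 0.06,"ty": 0.026,"tz": 0.04,"wx": 0,"wy": 0,"wz": 0,"claw": 0.02},{"tx": 0.06,"ty": 0.026,"tz": 0.04,"wx": 0,"wy": 0,"wz": 0,"claw": 0.02}]'

```text
t: 22.65
eef_pos: [0.5529, 0.1865, 0.1852]
ee_rot: [-2.116, -2.322, 0.001]
ft_force: [0.8, -0.8, -0.5]
opening: 0.328
```

Run:
```python
from h import *
snap("side","s8",(195,65,325,180))
rel([hop(3,.143)])
```

```text
t 22.70 pos [0.5534 0.1866 0.1858] open 0.327 F [ 0.4  0.3 -1.2]
tool x [-0.093  0.996 -0.   ] y [0.996 0.093 0.   ] z [ 0. -0. -1.] q [ 0.21  0.23 -0.18  1.16 -0.    1.69]
world [0.5529 0.1872 0.143 ] tool mm [ 0.7 -0.4 42.8]
tool y yaw 5.3
```

View pics/s8.png

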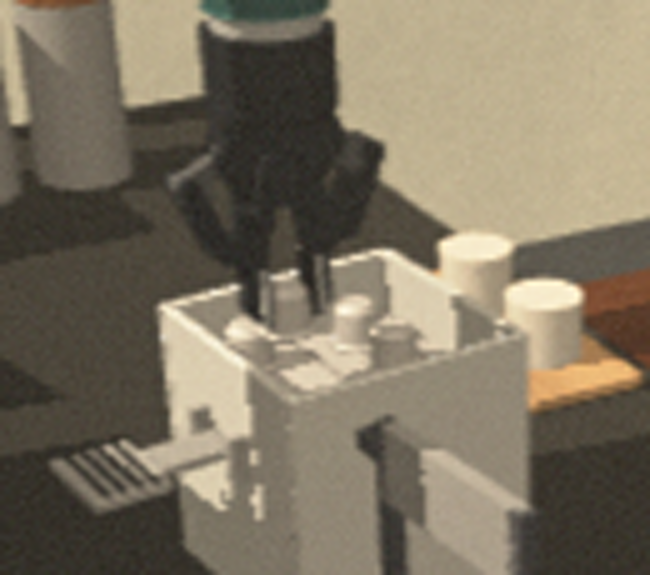

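Emit:
servo_tool --plan '[{"tx": 0,"ty": 0,"tz": 0.015,"wx": 0,"wy": 0,"wz": 0,"claw": 0.02},{"tx": 0,"ty": 0,"tz": 0.03,"wx": 0,"wy": 0,"wz": 0,"claw": 0.02},{"tx": 0,"ty": 0,"tz": 0.038,"wx": 0,"wy": 0,"wz": 0,"claw": 0.02},{"tx": 0,"ty": 0,"tz": 0.041,"wx": 0,"wy": 0,"wz": 0,"claw": 0.02},{"tx": 0,"ty": 0,"tz": 0.042,"wx": 0,"wy": 0,"wz": 0,"claw": 0.04},{"tx": 0,"ty": 0,"tz": 0.042,"wx": 0,"wy": 0,"wz": 0,"claw": 0.04},{"tx": 0,"ty": 0,"tz": 0.042,"wx": 0,"wy": 0,"wz": 0,"claw": 0.04},{"tx": 0,"ty": 0,"tz": 0.02,"wx": 0,"wy": 0,"wz": 0,"claw": 0.04}]'

```text
t: 23.37
eef_pos: [0.5506, 0.1867, 0.1622]
ee_rot: [-2.112, -2.32, 0.009]
ft_force: [-1.4, -0.2, -1.5]
opening: 0.467
```

Emit:
servo_tool --plan '[{"tx": 0,"ty": 0,"tz": -0.03,"wx": 0,"wy": 0,"wz": 0,"claw": 0.04},{"tx": -0.01,"ty": -0.004,"tz": -0.06,"wx": 0,"wy": 0,"wz": 0,"claw": 0.04},{"tx": -0.035,"ty": -0.013,"tz": -0.065,"wx": 0,"wy": 0,"wz": 0,"claw": 0.04},{"tx": -0.07,"ty": -0.026,"tz": -0.065,"wx": 0,"wy": 0,"wz": 0,"claw": 0.04},{"tx": -0.106,"ty": -0.04,"tz": -0.065,"wx": 0,"wy": 0,"wz": 0,"claw": 0.04},{"tx": -0.142,"ty": -0.054,"tz": -0.065,"wx": 0,"wy": 0,"wz": 0,"claw": 0.04},{"tx": -0.178,"ty": -0.067,"tz": -0.065,"wx": 0,"wy": 0,"wz": 0,"claw": 0.04},{"tx": -0.214,"ty": -0.081,"tz": -0.065,"wx": 0,"wy": 0,"wz": 0,"claw": 0.04}]'

```text
t: 24.03
eef_pos: [0.4927, -0.0348, 0.2317]
ee_rot: [2.113, 2.322, 0.002]
ft_force: [-0.5, -0.9, -0.2]
opening: 0.465
```

Emit:
servo_tool --plan '[{"tx": -0.036,"ty": -0.014,"tz": 0,"wx": 0,"wy": 0,"wz": 0,"claw": 0.055},{"tx": -0.072,"ty": -0.027,"tz": 0,"wx": 0,"wy": 0,"wz": 0,"claw": 0.055},{"tx": -0.108,"ty": -0.041,"tz": 0,"wx": 0,"wy": 0,"wz": 0,"claw": 0.055},{"tx": -0.144,"ty": -0.054,"tz": 0.01,"wx": 0,"wy": 0,"wz": 0,"claw": 0.055},{"tx": -0.172,"ty": -0.065,"tz": 0.03,"wx": 0,"wy": 0,"wz": 0,"claw": 0.055},{"tx": -0.187,"ty": -0.071,"tz": 0.06,"wx": 0,"wy": 0,"wz": 0,"claw": 0.055},{"tx": -0.193,"ty": -0.073,"tz": 0.09,"wx": 0,"wy": 0,"wz": 0,"claw": 0.055},{"tx": -0.193,"ty": -0.073,"tz": 0.11,"wx": 0,"wy": 0,"wz": 0,"claw": 0.055}]'

```text
t: 24.7
eef_pos: [0.4373, -0.234, 0.1192]
ee_rot: [2.118, 2.32, -0.001]
ft_force: [-0.3, 0.7, -0.5]
opening: 0.644
```

Run:
```python
from h import *
snap("side","s9");rel([(.4383,-.2323,.005)])
```

```text
t 24.75 pos [ 0.435  -0.2315  0.1156] open 0.643 F [-1.4  2.5 -1.4]
tool x [-0.091  0.996  0.004] y [ 0.996  0.091 -0.005] z [-0.006  0.004 -1.   ] q [-0.62  0.14 -0.45  0.98 -0.    0.86]
world [ 0.4383 -0.2323  0.005 ] tool mm [ -1.6   3.7 110.6]
tool y yaw 5.2
```

View pics/s9_full.png

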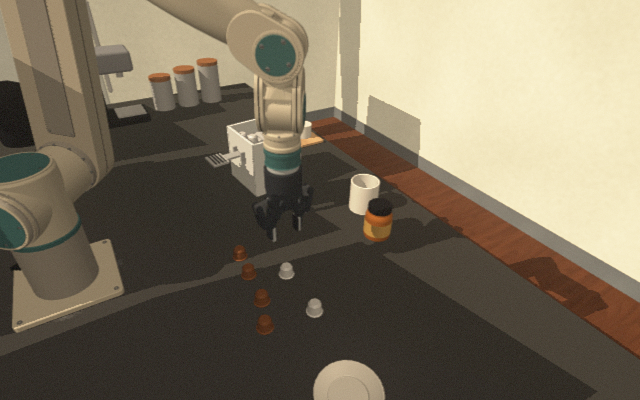

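Emit:
servo_tool --plan '[{"tx": 0,"ty": 0,"tz": 0.03,"wx": 0,"wy": 0,"wz": 0,"claw": 0.055},{"tx": 0,"ty": 0,"tz": 0.065,"wx": 0,"wy": 0,"wz": 0,"claw": 0.055},{"tx": 0,"ty": 0,"tz": 0.092,"wx": 0,"wy": 0,"wz": 0,"claw": 0.055},{"tx": 0,"ty": 0,"tz": 0.108,"wx": 0,"wy": 0,"wz": 0,"claw": 0.055},{"tx": 0,"ty": 0,"tz": 0.114,"wx": 0,"wy": 0,"wz": 0,"claw": 0.055},{"tx": 0,"ty": 0,"tz": 0.115,"wx": 0,"wy": 0,"wz": 0,"claw": 0.055},{"tx": 0,"ty": 0,"tz": 0.115,"wx": 0,"wy": 0,"wz": 0,"claw": 0.03},{"tx": 0,"ty": 0,"tz": 0.115,"wx": 0,"wy": 0,"wz": 0,"claw": 0.02}]'

```text
t: 25.42
eef_pos: [0.4398, -0.2333, 0.0072]
ee_rot: [2.112, 2.321, 0.001]
ft_force: [1.0, 0.1, -0.2]
opening: 0.372
```

Emit:
servo_tool --plan '[{"tx": 0,"ty": 0,"tz": 0,"wx": 0,"wy": 0,"wz": 0,"claw": 0.02},{"tx": 0,"ty": 0,"tz": 0,"wx": 0,"wy": 0,"wz": 0,"claw": 0.02},{"tx": 0,"ty": 0,"tz": -0.005,"wx": 0,"wy": 0,"wz": 0,"claw": 0.02},{"tx": 0,"ty": 0,"tz": -0.03,"wx": 0,"wy": 0,"wz": 0,"claw": 0.02},{"tx": 0,"ty": 0,"tz": -0.07,"wx": 0,"wy": 0,"wz": 0,"claw": 0.02},{"tx": 0,"ty": 0,"tz": -0.11,"wx": 0,"wy": 0,"wz": 0,"claw": 0.02},{"tx": 0,"ty": 0,"tz": -0.15,"wx": 0,"wy": 0,"wz": 0,"claw": 0.02},{"tx": 0,"ty": 0,"tz": -0.19,"wx": 0,"wy": 0,"wz": 0,"claw": 0.02}]'

```text
t: 26.08
eef_pos: [0.4376, -0.2319, 0.1979]
ee_rot: [2.114, 2.323, 0.0]
ft_force: [0.3, -0.8, -0.1]
opening: 0.325
```

Run:
```python
from h import *
rel([hop(4,.225)])
```

```text
t 26.08 pos [ 0.4376 -0.2319  0.1979] open 0.325 F [ 0.3 -0.8 -0.1]
tool x [-0.094  0.996 -0.   ] y [0.996 0.094 0.   ] z [ 0. -0. -1.] q [-0.62  0.07 -0.35  1.15 -0.    0.86]
world [0.6312 0.1444 0.225 ] tool mm [356.5 228.  -27.1]
tool y yaw 5.4
```

Emit:
servo_tool --plan '[{"tx": 0.016,"ty": 0.01,"tz": -0.02,"wx": 0,"wy": 0,"wz": 0,"claw": 0.02},{"tx": 0.044,"ty": 0.028,"tz": -0.03,"wx": 0,"wy": 0,"wz": 0,"claw": 0.02},{"tx": 0.076,"ty": 0.049,"tz": -0.03,"wx": 0,"wy": 0,"wz": 0,"claw": 0.02},{"tx": 0.108,"ty": 0.069,"tz": -0.03,"wx": 0,"wy": 0,"wz": 0,"claw": 0.02},{"tx": 0.14,"ty": 0.09,"tz": -0.03,"wx": 0,"wy": 0,"wz": 0,"claw": 0.02},{"tx": 0.172,"ty": 0.11,"tz": -0.03,"wx": 0,"wy": 0,"wz": 0,"claw": 0.02},{"tx": 0.204,"ty": 0.131,"tz": -0.03,"wx": 0,"wy": 0,"wz": 0,"claw": 0.02},{"tx": 0.236,"ty": 0.151,"tz": -0.03,"wx": 0,"wy": 0,"wz": 0,"claw": 0.02}]'

```text
t: 26.75
eef_pos: [0.5669, 0.0187, 0.2262]
ee_rot: [2.114, 2.322, 0.001]
ft_force: [0.7, -0.1, 0.2]
opening: 0.328
```

Emit:
servo_tool --plan '[{"tx": 0.032,"ty": 0.02,"tz": 0,"wx": 0,"wy": 0,"wz": 0,"claw": 0.02},{"tx": 0.064,"ty": 0.041,"tz": 0,"wx": 0,"wy": 0,"wz": 0,"claw": 0.02},{"tx": 0.094,"ty": 0.06,"tz": 0,"wx": 0,"wy": 0,"wz": 0,"claw": 0.02},{"tx": 0.114,"ty": 0.073,"tz": 0,"wx": 0,"wy": 0,"wz": 0,"claw": 0.02},{"tx": 0.12,"ty": 0.077,"tz": 0.01,"wx": 0,"wy": 0,"wz": 0,"claw": 0.02},{"tx": 0.12,"ty": 0.077,"tz": 0.025,"wx": 0,"wy": 0,"wz": 0,"claw": 0.02},{"tx": 0.12,"ty": 0.077,"tz": 0.035,"wx": 0,"wy": 0,"wz": 0,"claw": 0.02},{"tx": 0.12,"ty": 0.077,"tz": 0.04,"wx": 0,"wy": 0,"wz": 0,"claw": 0.02}]'

```text
t: 27.42
eef_pos: [0.6299, 0.1429, 0.1832]
ee_rot: [-2.114, -2.321, 0.005]
ft_force: [-0.5, 0.5, -0.4]
opening: 0.329
```

Run:
```python
from h import *
snap("side","s10",(195,65,325,180))
rel([hop(4,.143)])
```

```text
t 27.47 pos [0.6296 0.1426 0.1827] open 0.327 F [ 0.1 -0.6 -1.2]
tool x [-0.093  0.996 -0.   ] y [ 0.996  0.093 -0.005] z [-0.005 -0.001 -1.   ] q [ 0.12  0.34 -0.04  1.19 -0.    1.6 ]
world [0.6312 0.1444 0.143 ] tool mm [ 1.7  2.  39.7]
tool y yaw 5.3
```

View pics/s10.png

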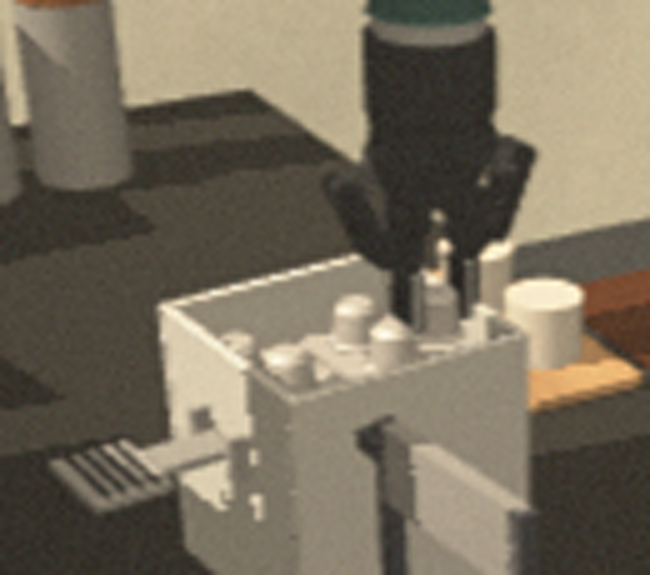

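Emit:
servo_tool --plan '[{"tx": 0,"ty": 0,"tz": 0.015,"wx": 0,"wy": 0,"wz": 0,"claw": 0.02},{"tx": 0,"ty": 0,"tz": 0.03,"wx": 0,"wy": 0,"wz": 0,"claw": 0.02},{"tx": 0,"ty": 0,"tz": 0.038,"wx": 0,"wy": 0,"wz": 0,"claw": 0.02},{"tx": 0,"ty": 0,"tz": 0.041,"wx": 0,"wy": 0,"wz": 0,"claw": 0.02},{"tx": 0,"ty": 0,"tz": 0.042,"wx": 0,"wy": 0,"wz": 0,"claw": 0.04},{"tx": 0,"ty": 0,"tz": 0.042,"wx": 0,"wy": 0,"wz": 0,"claw": 0.04},{"tx": 0,"ty": 0,"tz": 0.042,"wx": 0,"wy": 0,"wz": 0,"claw": 0.04},{"tx": 0,"ty": 0,"tz": 0.02,"wx": 0,"wy": 0,"wz": 0,"claw": 0.04}]'

```text
t: 28.13
eef_pos: [0.629, 0.1431, 0.162]
ee_rot: [-2.112, -2.319, 0.009]
ft_force: [0.0, 0.1, -0.8]
opening: 0.47
```

Emit:
servo_tool --plan '[{"tx": 0,"ty": 0,"tz": -0.03,"wx": 0,"wy": 0,"wz": 0,"claw": 0.04},{"tx": -0.01,"ty": -0.005,"tz": -0.06,"wx": 0,"wy": 0,"wz": 0,"claw": 0.04},{"tx": -0.036,"ty": -0.018,"tz": -0.065,"wx": 0,"wy": 0,"wz": 0,"claw": 0.04},{"tx": -0.072,"ty": -0.036,"tz": -0.065,"wx": 0,"wy": 0,"wz": 0,"claw": 0.04},{"tx": -0.108,"ty": -0.054,"tz": -0.065,"wx": 0,"wy": 0,"wz": 0,"claw": 0.04},{"tx": -0.144,"ty": -0.072,"tz": -0.065,"wx": 0,"wy": 0,"wz": 0,"claw": 0.04},{"tx": -0.18,"ty": -0.09,"tz": -0.065,"wx": 0,"wy": 0,"wz": 0,"claw": 0.04},{"tx": -0.216,"ty": -0.108,"tz": -0.065,"wx": 0,"wy": 0,"wz": 0,"claw": 0.04}]'

```text
t: 28.8
eef_pos: [0.5442, -0.0832, 0.2318]
ee_rot: [2.113, 2.322, 0.002]
ft_force: [0.8, -0.4, -0.2]
opening: 0.474
```

Emit:
servo_tool --plan '[{"tx": -0.036,"ty": -0.018,"tz": 0,"wx": 0,"wy": 0,"wz": 0,"claw": 0.055},{"tx": -0.072,"ty": -0.036,"tz": 0,"wx": 0,"wy": 0,"wz": 0,"claw": 0.055},{"tx": -0.108,"ty": -0.054,"tz": 0,"wx": 0,"wy": 0,"wz": 0,"claw": 0.055},{"tx": -0.144,"ty": -0.072,"tz": 0,"wx": 0,"wy": 0,"wz": 0,"claw": 0.055},{"tx": -0.18,"ty": -0.09,"tz": 0,"wx": 0,"wy": 0,"wz": 0,"claw": 0.055},{"tx": -0.216,"ty": -0.108,"tz": 0,"wx": 0,"wy": 0,"wz": 0,"claw": 0.055},{"tx": -0.246,"ty": -0.122,"tz": 0.02,"wx": 0,"wy": 0,"wz": 0,"claw": 0.055},{"tx": -0.267,"ty": -0.132,"tz": 0.05,"wx": 0,"wy": 0,"wz": 0,"claw": 0.055}]'

```text
t: 29.47
eef_pos: [0.4397, -0.3658, 0.185]
ee_rot: [2.11, 2.312, -0.002]
ft_force: [0.9, 0.2, -0.4]
opening: 0.644
```

Run:
```python
from h import *
snap("side","s11");rel([(.4382,-.3587,.005)])
```

```text
t 29.52 pos [ 0.4351 -0.3649  0.1763] open 0.642 F [-0.3 -0.9 -5.2]
tool x [-0.089  0.996 -0.002] y [ 0.996  0.089 -0.003] z [-0.003 -0.002 -1.   ] q [-0.81  0.21 -0.23  1.13 -0.    0.67]
world [ 0.4382 -0.3587  0.005 ] tool mm [  6.3   4.1 171.3]
tool y yaw 5.1
```

View pics/s11_full.png

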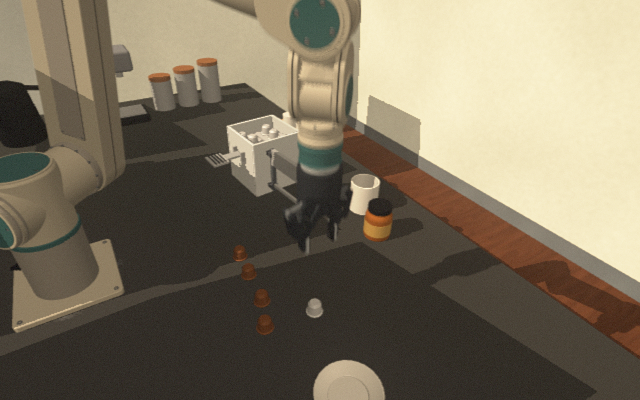

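Emit:
servo_tool --plan '[{"tx": 0,"ty": 0,"tz": 0.035,"wx": 0,"wy": 0,"wz": 0,"claw": 0.055},{"tx": 0,"ty": 0,"tz": 0.07,"wx": 0,"wy": 0,"wz": 0,"claw": 0.055},{"tx": 0,"ty": 0,"tz": 0.105,"wx": 0,"wy": 0,"wz": 0,"claw": 0.055},{"tx": 0,"ty": 0,"tz": 0.135,"wx": 0,"wy": 0,"wz": 0,"claw": 0.055},{"tx": 0,"ty": 0,"tz": 0.158,"wx": 0,"wy": 0,"wz": 0,"claw": 0.055},{"tx": 0,"ty": 0,"tz": 0.17,"wx": 0,"wy": 0,"wz": 0,"claw": 0.055},{"tx": 0,"ty": 0,"tz": 0.174,"wx": 0,"wy": 0,"wz": 0,"claw": 0.055},{"tx": 0,"ty": 0,"tz": 0.175,"wx": 0,"wy": 0,"wz": 0,"claw": 0.055}]'

```text
t: 30.18
eef_pos: [0.4383, -0.3599, 0.0055]
ee_rot: [-2.115, -2.323, -0.0]
ft_force: [-0.1, -0.3, 0.4]
opening: 0.646
```

Emit:
servo_tool --plan '[{"tx": 0,"ty": 0,"tz": 0,"wx": 0,"wy": 0,"wz": 0,"claw": 0.02},{"tx": 0,"ty": 0,"tz": 0,"wx": 0,"wy": 0,"wz": 0,"claw": 0.02},{"tx": 0,"ty": 0,"tz": 0,"wx": 0,"wy": 0,"wz": 0,"claw": 0.02},{"tx": 0,"ty": 0,"tz": 0,"wx": 0,"wy": 0,"wz": 0,"claw": 0.02},{"tx": 0,"ty": 0,"tz": -0.01,"wx": 0,"wy": 0,"wz": 0,"claw": 0.02},{"tx": 0,"ty": 0,"tz": -0.04,"wx": 0,"wy": 0,"wz": 0,"claw": 0.02},{"tx": 0,"ty": 0,"tz": -0.08,"wx": 0,"wy": 0,"wz": 0,"claw": 0.02},{"tx": 0,"ty": 0,"tz": -0.12,"wx": 0,"wy": 0,"wz": 0,"claw": 0.02}]'

```text
t: 30.85
eef_pos: [0.437, -0.3587, 0.1264]
ee_rot: [-2.113, -2.321, -0.0]
ft_force: [0.3, -1.3, 0.1]
opening: 0.327
```

Run:
```python
from h import *
rel([hop(5,.225)])
```

```text
t 30.85 pos [ 0.437  -0.3587  0.1264] open 0.327 F [ 0.3 -1.3  0.1]
tool x [-0.094  0.996  0.002] y [ 0.996  0.094 -0.002] z [-0.002  0.002 -1.   ] q [-0.8   0.25 -0.29  1.03 -0.    0.68]
world [0.5576 0.1374 0.225 ] tool mm [482.9 166.4 -97.9]
tool y yaw 5.4
```

Emit:
servo_tool --plan '[{"tx": 0.005,"ty": 0.002,"tz": -0.035,"wx": 0,"wy": 0,"wz": 0,"claw": 0.02},{"tx": 0.025,"ty": 0.009,"tz": -0.07,"wx": 0,"wy": 0,"wz": 0,"claw": 0.02},{"tx": 0.055,"ty": 0.019,"tz": -0.095,"wx": 0,"wy": 0,"wz": 0,"claw": 0.02},{"tx": 0.092,"ty": 0.032,"tz": -0.1,"wx": 0,"wy": 0,"wz": 0,"claw": 0.02},{"tx": 0.129,"ty": 0.044,"tz": -0.1,"wx": 0,"wy": 0,"wz": 0,"claw": 0.02},{"tx": 0.166,"ty": 0.057,"tz": -0.1,"wx": 0,"wy": 0,"wz": 0,"claw": 0.02},{"tx": 0.203,"ty": 0.07,"tz": -0.1,"wx": 0,"wy": 0,"wz": 0,"claw": 0.02},{"tx": 0.24,"ty": 0.083,"tz": -0.1,"wx": 0,"wy": 0,"wz": 0,"claw": 0.02}]'

```text
t: 31.52
eef_pos: [0.4981, -0.1113, 0.2266]
ee_rot: [2.114, 2.322, 0.001]
ft_force: [0.2, -0.0, -0.1]
opening: 0.329
```

Emit:
servo_tool --plan '[{"tx": 0.037,"ty": 0.013,"tz": 0,"wx": 0,"wy": 0,"wz": 0,"claw": 0.02},{"tx": 0.074,"ty": 0.025,"tz": 0,"wx": 0,"wy": 0,"wz": 0,"claw": 0.02},{"tx": 0.111,"ty": 0.038,"tz": 0,"wx": 0,"wy": 0,"wz": 0,"claw": 0.02},{"tx": 0.148,"ty": 0.051,"tz": 0,"wx": 0,"wy": 0,"wz": 0,"claw": 0.02},{"tx": 0.185,"ty": 0.064,"tz": 0,"wx": 0,"wy": 0,"wz": 0,"claw": 0.02},{"tx": 0.22,"ty": 0.076,"tz": 0,"wx": 0,"wy": 0,"wz": 0,"claw": 0.02},{"tx": 0.238,"ty": 0.082,"tz": 0.01,"wx": 0,"wy": 0,"wz": 0,"claw": 0.02},{"tx": 0.243,"ty": 0.083,"tz": 0.025,"wx": 0,"wy": 0,"wz": 0,"claw": 0.02}]'

```text
t: 32.18
eef_pos: [0.5602, 0.1403, 0.2028]
ee_rot: [2.108, 2.325, 0.008]
ft_force: [-0.0, 0.0, 0.3]
opening: 0.325
```

Run:
```python
from h import *
snap("side","s12",(195,65,325,180))
rel([hop(5,.143)])
```

```text
t 32.23 pos [0.5571 0.1393 0.1983] open 0.321 F [-0.   1.5 -3.1]
tool x [-0.097  0.995  0.001] y [ 0.995  0.097 -0.002] z [-0.002  0.001 -1.   ] q [ 0.13  0.21 -0.19  1.18  0.    1.61]
world [0.5576 0.1374 0.143 ] tool mm [-2.   0.4 55.3]
tool y yaw 5.6
```

View pics/s12.png

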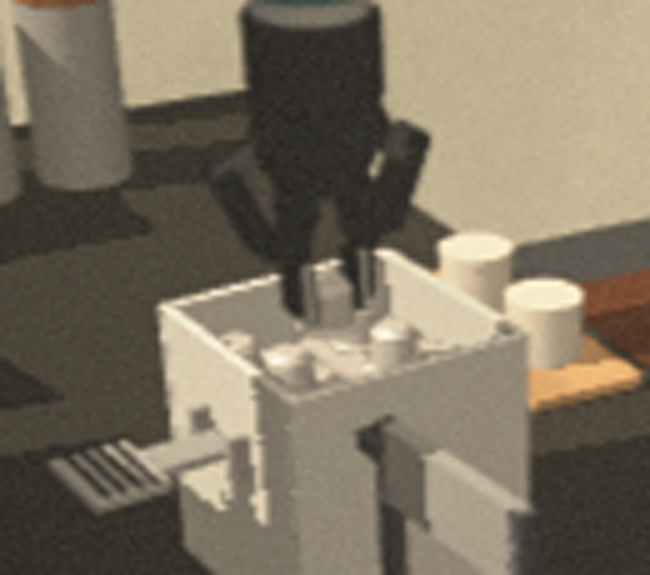

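Emit:
servo_tool --plan '[{"tx": 0,"ty": 0,"tz": 0.02,"wx": 0,"wy": 0,"wz": 0,"claw": 0.02},{"tx": 0,"ty": 0,"tz": 0.04,"wx": 0,"wy": 0,"wz": 0,"claw": 0.02},{"tx": 0,"ty": 0,"tz": 0.052,"wx": 0,"wy": 0,"wz": 0,"claw": 0.02},{"tx": 0,"ty": 0,"tz": 0.056,"wx": 0,"wy": 0,"wz": 0,"claw": 0.02},{"tx": 0,"ty": 0,"tz": 0.057,"wx": 0,"wy": 0,"wz": 0,"claw": 0.04},{"tx": 0,"ty": 0,"tz": 0.057,"wx": 0,"wy": 0,"wz": 0,"claw": 0.04},{"tx": 0,"ty": 0,"tz": 0.057,"wx": 0,"wy": 0,"wz": 0,"claw": 0.04},{"tx": 0,"ty": 0,"tz": 0.03,"wx": 0,"wy": 0,"wz": 0,"claw": 0.04}]'

```text
t: 32.9
eef_pos: [0.5548, 0.1359, 0.1668]
ee_rot: [-2.112, -2.319, 0.01]
ft_force: [0.3, 0.1, -1.1]
opening: 0.468
```

Run:
```python
from h import *
rel([w2p((-.160,0,.16),POSE), w2p((-.160,0,.118),POSE)])
```

```text
t 32.90 pos [0.5548 0.1359 0.1668] open 0.468 F [ 0.3  0.1 -1.1]
tool x [-0.093  0.996 -0.   ] y [ 0.996  0.093 -0.008] z [-0.008 -0.001 -1.   ] q [ 0.13  0.23 -0.23  1.12 -0.    1.6 ]
world [0.4304 0.1756 0.16  ] tool mm [  51.1 -120.1    7.8]
world [0.4304 0.1756 0.118 ] tool mm [  51.1 -119.8   49.8]
tool y yaw 5.4
```

Emit:
servo_tool --plan '[{"tx": 0,"ty": 0,"tz": -0.03,"wx": 0,"wy": 0,"wz": 0,"claw": 0.04},{"tx": 0.005,"ty": -0.01,"tz": -0.05,"wx": 0,"wy": 0,"wz": 0,"claw": 0.04},{"tx": 0.02,"ty": -0.04,"tz": -0.055,"wx": 0,"wy": 0,"wz": 0,"claw": 0.02},{"tx": 0.035,"ty": -0.075,"tz": -0.055,"wx": 0,"wy": 0,"wz": 0,"claw": 0},{"tx": 0.045,"ty": -0.105,"tz": -0.05,"wx": 0,"wy": 0,"wz": 0,"claw": 0},{"tx": 0.05,"ty": -0.12,"tz": -0.04,"wx": 0,"wy": 0,"wz": 0,"claw": 0},{"tx": 0.05,"ty": -0.123,"tz": -0.035,"wx": 0,"wy": 0,"wz": 0,"claw": 0},{"tx": 0.05,"ty": -0.123,"tz": -0.03,"wx": 0,"wy": 0,"wz": 0,"claw": 0}]'

```text
t: 33.57
eef_pos: [0.4307, 0.175, 0.2012]
ee_rot: [2.113, 2.323, 0.003]
ft_force: [1.0, 0.2, 0.7]
opening: 0.002
```

Run:
```python
from h import *
snap("top","t13",(155,145,315,265));snap("side","s13")
rel([w2p((-.160,0,.118),POSE)])
```

```text
t 33.67 pos [0.4318 0.1747 0.2005] open -0.003 F [0.5 0.4 0.8]
tool x [-0.093  0.996 -0.   ] y [0.996 0.093 0.001] z [ 0.001 -0.    -1.   ] q [ 0.25  0.01 -0.4   1.16 -0.    1.72]
world [0.4304 0.1756 0.118 ] tool mm [ 1.  -1.4 82.5]
tool y yaw 5.4
```

View pics/t13.png

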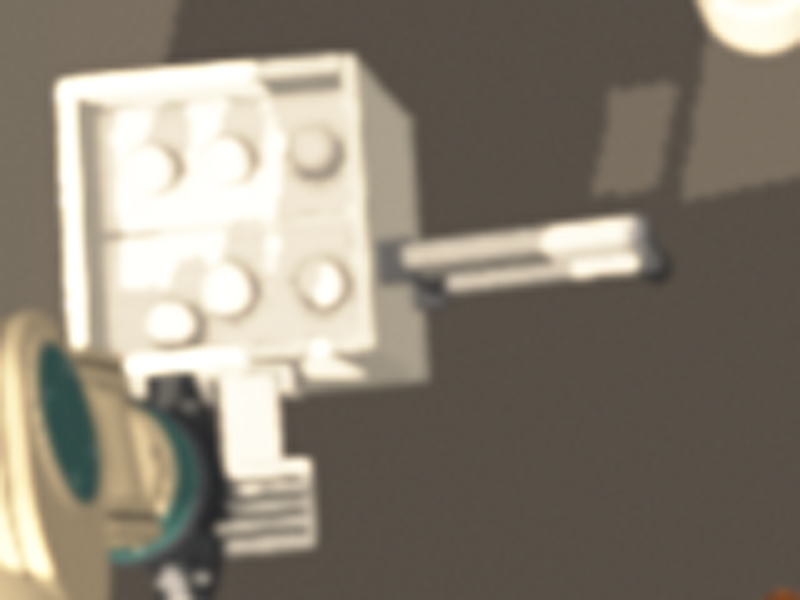

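View pics/s13_full.png

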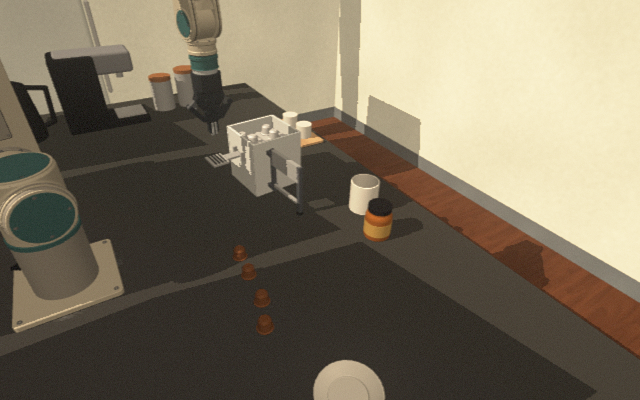

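Run:
```python
from h import *
for n,o in(("top",(155,145)),("side",(0,0))):
    print(n,proj(n,(.4315,.1747,.2)),5*(proj(n,(.4315,.1747,.2))-o), proj(n,w2p((-.16,0,.119),POSE)))
s,M=st()
```

```text
top [199.46310678 244.626243  ] [222.31553389 498.13121499] [206.37326401 246.4511663 ]
side [213.56350081 133.25271254] [1067.81750407  666.26356272] [216.55923329 158.6301624 ]
t 33.67 pos [0.4318 0.1747 0.2005] open -0.003 F [0.5 0.4 0.8]
tool x [-0.093  0.996 -0.   ] y [0.996 0.093 0.001] z [ 0.001 -0.    -1.   ] q [ 0.25  0.01 -0.4   1.16 -0.    1.72]
```

Emit:
servo_tool --plan '[{"tx": 0.001,"ty": -0.001,"tz": 0.03,"wx": 0,"wy": 0,"wz": 0,"claw": 0},{"tx": 0.001,"ty": -0.001,"tz": 0.055,"wx": 0,"wy": 0,"wz": 0,"claw": 0},{"tx": 0.001,"ty": -0.001,"tz": 0.07,"wx": 0,"wy": 0,"wz": 0,"claw": 0},{"tx": 0.001,"ty": -0.001,"tz": 0.077,"wx": 0,"wy": 0,"wz": 0,"claw": 0},{"tx": 0.001,"ty": -0.001,"tz": 0.082,"wx": 0,"wy": 0,"wz": 0,"claw": 0},{"tx": 0.001,"ty": -0.001,"tz": 0.087,"wx": 0,"wy": 0,"wz": 0,"claw": 0},{"tx": 0.001,"ty": -0.001,"tz": 0.092,"wx": 0,"wy": 0,"wz": 0,"claw": 0},{"tx": 0.001,"ty": -0.001,"tz": 0.097,"wx": 0,"wy": 0,"wz": 0,"claw": 0}]'

```text
t: 34.33
eef_pos: [0.4312, 0.1755, 0.1052]
ee_rot: [2.115, 2.321, 0.0]
ft_force: [-4.0, -2.1, 8.9]
opening: -0.001
```

Emit:
servo_tool --plan '[{"tx": 0,"ty": 0,"tz": 0.002,"wx": 0,"wy": 0,"wz": 0,"claw": 0},{"tx": 0,"ty": 0,"tz": 0.004,"wx": 0,"wy": 0,"wz": 0,"claw": 0},{"tx": 0,"ty": 0,"tz": 0.006,"wx": 0,"wy": 0,"wz": 0,"claw": 0},{"tx": 0,"ty": 0,"tz": 0.007,"wx": 0,"wy": 0,"wz": 0,"claw": 0},{"tx": 0,"ty": 0,"tz": 0.008,"wx": 0,"wy": 0,"wz": 0,"claw": 0},{"tx": 0,"ty": 0,"tz": 0.008,"wx": 0,"wy": 0,"wz": 0,"claw": 0},{"tx": 0,"ty": 0,"tz": 0.008,"wx": 0,"wy": 0,"wz": 0,"claw": 0},{"tx": 0,"ty": 0,"tz": 0.008,"wx": 0,"wy": 0,"wz": 0,"claw": 0}]'

```text
t: 35.0
eef_pos: [0.4324, 0.1756, 0.0985]
ee_rot: [2.113, 2.32, 0.004]
ft_force: [-4.6, -2.2, 11.7]
opening: -0.001
```

Run:
```python
from h import *
snap("side","s14",(195,65,325,180));st()
```

```text
t 35.05 pos [0.4324 0.1756 0.0985] open -0.001 F [-4.3 -2.9 12.8]
tool x [-0.093  0.996 -0.001] y [0.996 0.093 0.004] z [ 0.004 -0.001 -1.   ] q [ 0.25  0.11 -0.53  0.92 -0.    1.73]
```

View pics/s14.png

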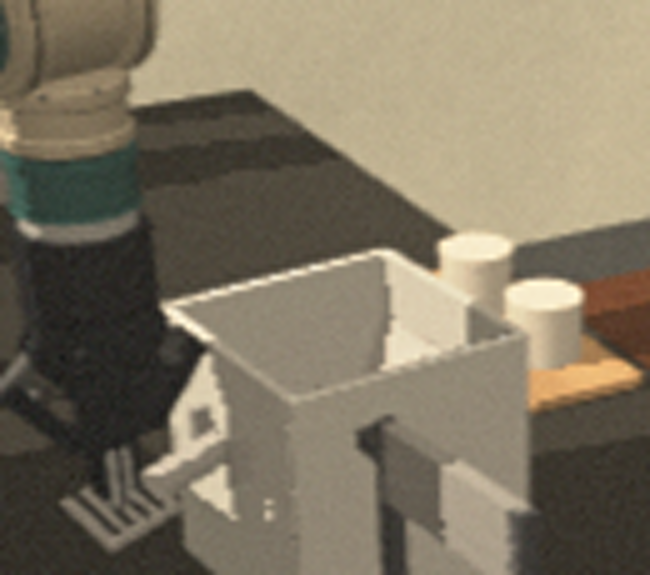

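Emit:
servo_tool --plan '[{"tx": 0,"ty": 0,"tz": 0.002,"wx": 0,"wy": 0,"wz": 0,"claw": 0},{"tx": 0,"ty": 0,"tz": 0.004,"wx": 0,"wy": 0,"wz": 0,"claw": 0},{"tx": 0,"ty": 0,"tz": 0.005,"wx": 0,"wy": 0,"wz": 0,"claw": 0},{"tx": 0,"ty": 0,"tz": 0.006,"wx": 0,"wy": 0,"wz": 0,"claw": 0},{"tx": 0,"ty": 0,"tz": 0.006,"wx": 0,"wy": 0,"wz": 0,"claw": 0},{"tx": 0,"ty": 0,"tz": 0.006,"wx": 0,"wy": 0,"wz": 0,"claw": 0},{"tx": 0,"ty": 0,"tz": 0.006,"wx": 0,"wy": 0,"wz": 0,"claw": 0},{"tx": 0,"ty": 0,"tz": 0.006,"wx": 0,"wy": 0,"wz": 0,"claw": 0}]'

```text
t: 35.72
eef_pos: [0.4336, 0.1758, 0.0941]
ee_rot: [2.112, 2.319, 0.006]
ft_force: [-5.8, -3.7, 20.3]
opening: 0.002
```

Emit:
servo_tool --plan '[{"tx": 0,"ty": 0,"tz": 0.001,"wx": 0,"wy": 0,"wz": 0,"claw": 0},{"tx": 0,"ty": 0,"tz": 0.002,"wx": 0,"wy": 0,"wz": 0,"claw": 0},{"tx": 0,"ty": 0,"tz": 0.003,"wx": 0,"wy": 0,"wz": 0,"claw": 0},{"tx": 0,"ty": 0,"tz": 0.003,"wx": 0,"wy": 0,"wz": 0,"claw": 0},{"tx": 0,"ty": 0,"tz": 0.003,"wx": 0,"wy": 0,"wz": 0,"claw": 0},{"tx": 0,"ty": 0,"tz": 0.003,"wx": 0,"wy": 0,"wz": 0,"claw": 0},{"tx": 0,"ty": 0,"tz": 0.003,"wx": 0,"wy": 0,"wz": 0,"claw": 0},{"tx": 0,"ty": 0,"tz": 0.003,"wx": 0,"wy": 0,"wz": 0,"claw": 0}]'

```text
t: 36.38
eef_pos: [0.4339, 0.1758, 0.0936]
ee_rot: [2.112, 2.318, 0.007]
ft_force: [-11.5, -5.5, 39.2]
opening: -0.001
```

Emit:
servo_tool --plan '[{"tx": 0,"ty": 0,"tz": -0.003,"wx": 0,"wy": 0,"wz": 0,"claw": 0},{"tx": 0,"ty": 0,"tz": -0.003,"wx": 0,"wy": 0,"wz": 0,"claw": 0},{"tx": 0,"ty": 0,"tz": -0.003,"wx": 0,"wy": 0,"wz": 0,"claw": 0},{"tx": 0,"ty": 0,"tz": -0.003,"wx": 0,"wy": 0,"wz": 0,"claw": 0},{"tx": 0,"ty": 0,"tz": -0.003,"wx": 0,"wy": 0,"wz": 0,"claw": 0},{"tx": 0,"ty": 0,"tz": -0.003,"wx": 0,"wy": 0,"wz": 0,"claw": 0},{"tx": 0,"ty": 0,"tz": -0.003,"wx": 0,"wy": 0,"wz": 0,"claw": 0},{"tx": 0,"ty": 0,"tz": -0.003,"wx": 0,"wy": 0,"wz": 0,"claw": 0}]'

```text
t: 37.05
eef_pos: [0.4336, 0.1757, 0.0941]
ee_rot: [2.112, 2.319, 0.006]
ft_force: [-5.7, -3.2, 20.9]
opening: 0.003
```

Run:
```python
from h import *
snap("top","t15",(155,145,315,265));st()
```

```text
t 37.10 pos [0.4336 0.1758 0.0941] open -0.001 F [-6.1 -3.2 20.4]
tool x [-0.093  0.996 -0.001] y [0.996 0.093 0.006] z [ 0.006 -0.    -1.   ] q [ 0.25  0.12 -0.54  0.91 -0.    1.73]
```

View pics/t15.png

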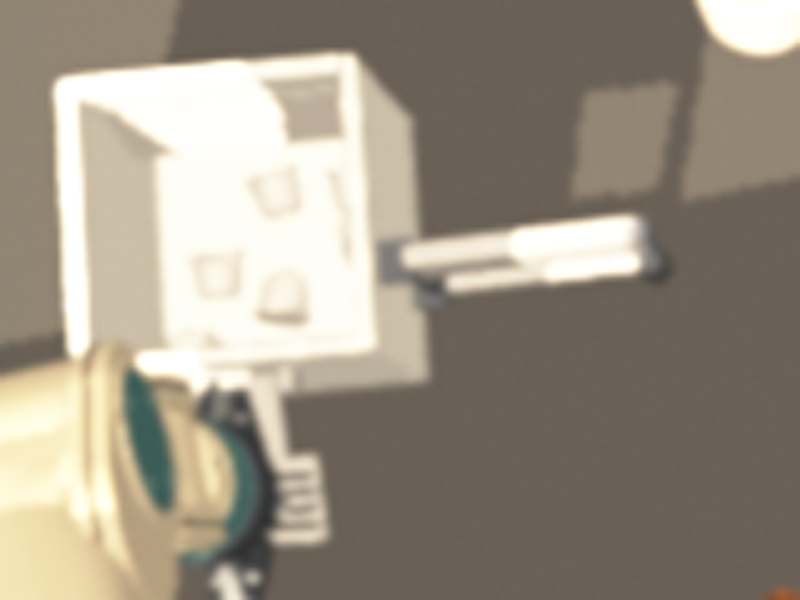

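Emit:
servo_tool --plan '[{"tx": 0,"ty": 0,"tz": -0.006,"wx": 0,"wy": 0,"wz": 0,"claw": 0},{"tx": 0,"ty": 0,"tz": -0.012,"wx": 0,"wy": 0,"wz": 0,"claw": 0},{"tx": 0,"ty": 0,"tz": -0.018,"wx": 0,"wy": 0,"wz": 0,"claw": 0},{"tx": 0,"ty": 0,"tz": -0.025,"wx": 0,"wy": 0,"wz": 0,"claw": 0},{"tx": 0,"ty": 0,"tz": -0.035,"wx": 0,"wy": 0,"wz": 0,"claw": 0},{"tx": 0,"ty": 0,"tz": -0.06,"wx": 0,"wy": 0,"wz": 0,"claw": 0},{"tx": 0,"ty": 0,"tz": -0.1,"wx": 0,"wy": 0,"wz": 0,"claw": 0},{"tx": 0,"ty": 0,"tz": -0.14,"wx": 0,"wy": 0,"wz": 0,"claw": 0}]'

```text
t: 37.77
eef_pos: [0.4299, 0.1757, 0.231]
ee_rot: [-2.115, -2.323, 0.0]
ft_force: [0.9, 0.6, 0.2]
opening: -0.001
```

Run:
```python
from h import *
snap("top","t16",(155,145,315,265));snap("side","s16",(195,65,325,180));
rel([legpt(1.6,.1,.05,-1,.23)])
for th in (1.6,1.4,1.2,1,.8,.6,.4,.2,0):print(th,np.round(legpt(th,.1,.021,-1),4))
```

```text
t 37.87 pos [0.4363 0.1773 0.2381] open 0.001 F [ 0.9 -0.2  0.7]
tool x [-0.093  0.996  0.003] y [0.995 0.093 0.017] z [ 0.016  0.004 -1.   ] q [ 0.25 -0.01 -0.35  1.22  0.    1.73]
world [ 0.6312 -0.0048  0.23  ] tool mm [-199.5  176.8   10.5]
tool y yaw 5.4
1.6 [ 0.6024 -0.0083  0.12  ]
1.4 [ 0.5825 -0.013   0.12  ]
1.2 [ 0.5622 -0.0136  0.12  ]
1 [ 0.542  -0.0102  0.12  ]
0.8 [ 0.523  -0.0028  0.12  ]
0.6 [0.5058 0.0082 0.12  ]
0.4 [0.4912 0.0224 0.12  ]
0.2 [0.4796 0.0392 0.12  ]
0 [0.4717 0.058  0.12  ]
```

View pics/t16.png

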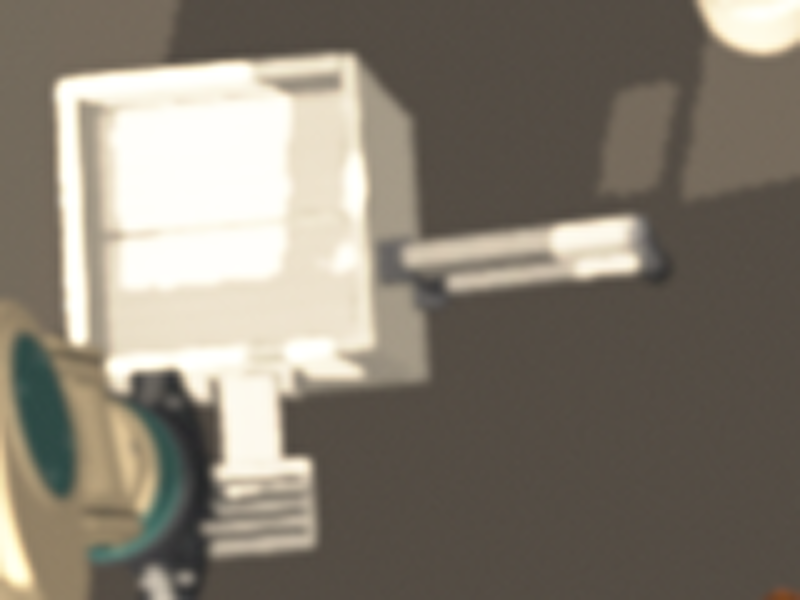

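View pics/s16.png

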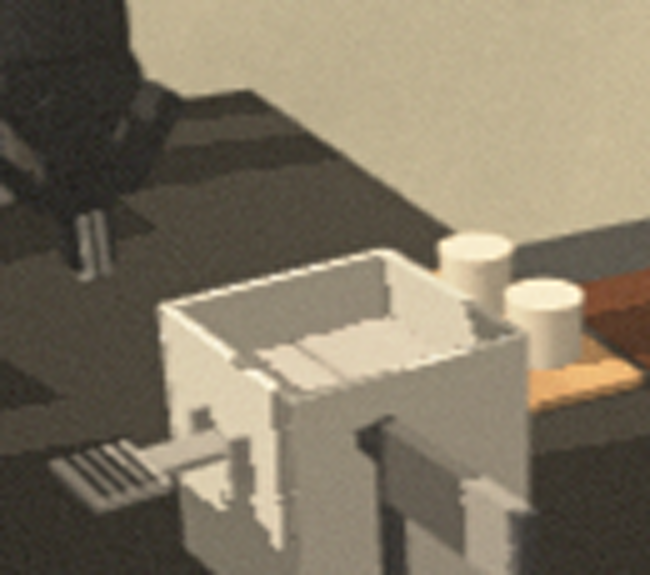

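Emit:
servo_tool --plan '[{"tx": -0.029,"ty": 0.027,"tz": 0,"wx": 0,"wy": 0,"wz": 0,"claw": 0},{"tx": -0.058,"ty": 0.053,"tz": 0,"wx": 0,"wy": 0,"wz": 0,"claw": 0},{"tx": -0.087,"ty": 0.08,"tz": 0,"wx": 0,"wy": 0,"wz": 0,"claw": 0},{"tx": -0.116,"ty": 0.107,"tz": 0,"wx": 0,"wy": 0,"wz": 0,"claw": 0},{"tx": -0.145,"ty": 0.133,"tz": 0,"wx": 0,"wy": 0,"wz": 0,"claw": 0},{"tx": -0.174,"ty": 0.16,"tz": 0,"wx": 0,"wy": 0,"wz": 0,"claw": 0},{"tx": -0.192,"ty": 0.177,"tz": 0,"wx": 0,"wy": 0,"wz": 0,"claw": 0},{"tx": -0.199,"ty": 0.183,"tz": 0,"wx": 0,"wy": 0,"wz": 0,"claw": 0}]'

```text
t: 38.53
eef_pos: [0.6348, -0.0085, 0.2297]
ee_rot: [2.116, 2.317, 0.003]
ft_force: [0.4, -0.6, -0.7]
opening: -0.004
```

Emit:
servo_tool --plan '[{"tx": 0,"ty": 0,"tz": 0.02,"wx": 0,"wy": 0,"wz": 0,"claw": 0},{"tx": 0,"ty": 0,"tz": 0.05,"wx": 0,"wy": 0,"wz": 0,"claw": 0},{"tx": 0,"ty": 0,"tz": 0.08,"wx": 0,"wy": 0,"wz": 0,"claw": 0},{"tx": 0,"ty": 0,"tz": 0.1,"wx": 0,"wy": 0,"wz": 0,"claw": 0},{"tx": 0,"ty": 0,"tz": 0.108,"wx": 0,"wy": 0,"wz": 0,"claw": 0},{"tx": 0,"ty": 0,"tz": 0.109,"wx": 0,"wy": 0,"wz": 0,"claw": 0},{"tx": 0,"ty": 0,"tz": 0.109,"wx": 0,"wy": 0,"wz": 0,"claw": 0},{"tx": 0,"ty": 0,"tz": 0.109,"wx": 0,"wy": 0,"wz": 0,"claw": 0}]'

```text
t: 39.2
eef_pos: [0.6323, -0.0051, 0.1225]
ee_rot: [2.113, 2.321, 0.003]
ft_force: [0.2, -0.2, 0.1]
opening: 0.002
```

Run:
```python
from h import *
snap("side","s17",(195,65,325,180));
rel([legpt(th,.1,.021,-1) for th in (1.6,1.4,1.2,1,.8,.6,.4,.2,0)])
```

```text
t 39.25 pos [ 0.6324 -0.0052  0.1227] open -0.004 F [-0.7 -0.2 -0.3]
tool x [-0.094  0.996 -0.001] y [0.996 0.094 0.004] z [ 0.004 -0.    -1.   ] q [-0.11  0.36 -0.15  1.06  0.    1.37]
world [ 0.6024 -0.0083  0.12  ] tool mm [ -0.3 -30.2   2.6]
world [ 0.5825 -0.013   0.12  ] tool mm [ -3.  -50.4   2.5]
world [ 0.5622 -0.0136  0.12  ] tool mm [ -1.7 -70.8   2.5]
world [ 0.542  -0.0102  0.12  ] tool mm [  3.6 -90.5   2.4]
world [ 0.523  -0.0028  0.12  ] tool mm [  12.7 -108.7    2.3]
world [0.5058 0.0082 0.12  ] tool mm [  25.3 -124.8    2.2]
world [0.4912 0.0224 0.12  ] tool mm [  40.8 -138.1    2.2]
world [0.4796 0.0392 0.12  ] tool mm [  58.6 -148.     2.1]
world [0.4717 0.058  0.12  ] tool mm [  78.1 -154.1    2.1]
tool y yaw 5.4
```

View pics/s17.png

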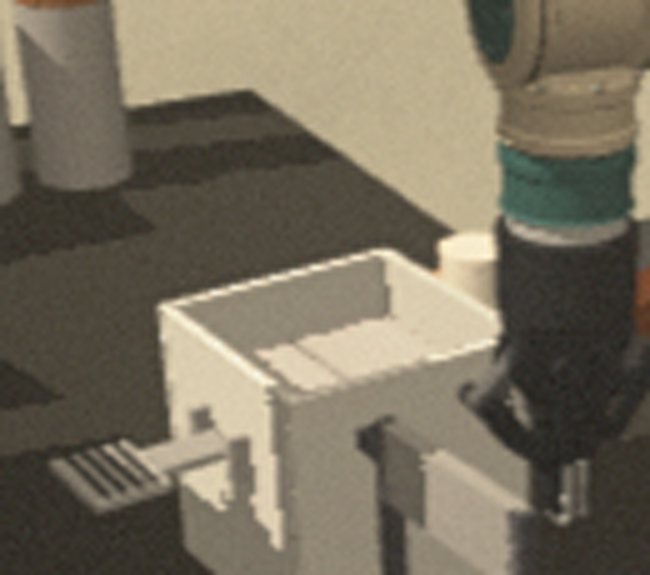

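Emit:
servo_tool --plan '[{"tx": 0,"ty": -0.012,"tz": 0,"wx": 0,"wy": 0,"wz": 0,"claw": 0},{"tx": -0.001,"ty": -0.024,"tz": 0,"wx": 0,"wy": 0,"wz": 0,"claw": 0},{"tx": -0.002,"ty": -0.036,"tz": 0,"wx": 0,"wy": 0,"wz": 0,"claw": 0},{"tx": -0.003,"ty": -0.048,"tz": 0,"wx": 0,"wy": 0,"wz": 0,"claw": 0},{"tx": -0.002,"ty": -0.06,"tz": 0,"wx": 0,"wy": 0,"wz": 0,"claw": 0},{"tx": -0.002,"ty": -0.071,"tz": 0,"wx": 0,"wy": 0,"wz": 0,"claw": 0},{"tx": 0.001,"ty": -0.081,"tz": 0,"wx": 0,"wy": 0,"wz": 0,"claw": 0},{"tx": 0.004,"ty": -0.09,"tz": 0,"wx": 0,"wy": 0,"wz": 0,"claw": 0}]'

```text
t: 39.92
eef_pos: [0.5413, -0.0098, 0.1218]
ee_rot: [2.113, 2.321, 0.003]
ft_force: [1.2, 0.5, 0.5]
opening: -0.002
```

Emit:
servo_tool --plan '[{"tx": 0.004,"ty": -0.009,"tz": 0,"wx": 0,"wy": 0,"wz": 0,"claw": 0},{"tx": 0.009,"ty": -0.019,"tz": 0,"wx": 0,"wy": 0,"wz": 0,"claw": 0},{"tx": 0.015,"ty": -0.027,"tz": 0,"wx": 0,"wy": 0,"wz": 0,"claw": 0},{"tx": 0.021,"ty": -0.035,"tz": 0,"wx": 0,"wy": 0,"wz": 0,"claw": 0},{"tx": 0.029,"ty": -0.042,"tz": 0,"wx": 0,"wy": 0,"wz": 0,"claw": 0},{"tx": 0.037,"ty": -0.048,"tz": 0,"wx": 0,"wy": 0,"wz": 0,"claw": 0},{"tx": 0.046,"ty": -0.053,"tz": 0,"wx": 0,"wy": 0,"wz": 0,"claw": 0},{"tx": 0.055,"ty": -0.058,"tz": 0,"wx": 0,"wy": 0,"wz": 0,"claw": 0}]'

```text
t: 40.58
eef_pos: [0.4772, 0.0404, 0.1204]
ee_rot: [2.115, 2.323, -0.0]
ft_force: [1.0, -1.1, -0.3]
opening: 0.002
```

Run:
```python
from h import *
snap("top","t18",(155,145,315,265));snap("side","s18",(195,105,325,220))
rel([legpt(th,.1,.021,-1) for th in (.2,0)]+[legpt(0,.1,.017,-1)])
```

```text
t 40.68 pos [0.4759 0.0412 0.12  ] open -0.001 F [-0.5 -0.  -0.5]
tool x [-0.096  0.995  0.001] y [ 0.995  0.096 -0.002] z [-0.003  0.001 -1.   ] q [-0.05  0.11 -0.48  0.98  0.    1.43]
world [0.4796 0.0392 0.12  ] tool mm [-2.3  3.6 -0. ]
world [0.4717 0.058  0.12  ] tool mm [17.1 -2.6 -0. ]
world [0.4713 0.062  0.12  ] tool mm [21.1 -2.5 -0. ]
tool y yaw 5.5
```

View pics/s18.png

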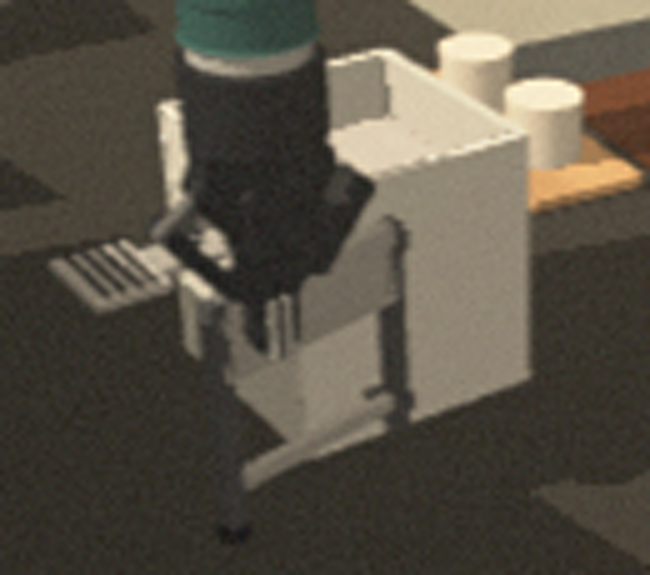

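Emit:
servo_tool --plan '[{"tx": 0.004,"ty": -0.001,"tz": 0,"wx": 0,"wy": 0,"wz": 0,"claw": 0},{"tx": 0.008,"ty": -0.002,"tz": 0,"wx": 0,"wy": 0,"wz": 0,"claw": 0},{"tx": 0.012,"ty": -0.003,"tz": 0,"wx": 0,"wy": 0,"wz": 0,"claw": 0},{"tx": 0.015,"ty": -0.003,"tz": 0,"wx": 0,"wy": 0,"wz": 0,"claw": 0},{"tx": 0.018,"ty": -0.003,"tz": 0,"wx": 0,"wy": 0,"wz": 0,"claw": 0},{"tx": 0.02,"ty": -0.003,"tz": 0,"wx": 0,"wy": 0,"wz": 0,"claw": 0},{"tx": 0.021,"ty": -0.003,"tz": 0,"wx": 0,"wy": 0,"wz": 0,"claw": 0},{"tx": 0.021,"ty": -0.003,"tz": 0,"wx": 0,"wy": 0,"wz": 0,"claw": 0}]'

```text
t: 41.35
eef_pos: [0.473, 0.0606, 0.1204]
ee_rot: [-2.114, -2.323, -0.001]
ft_force: [-0.2, -0.5, 0.1]
opening: -0.003
```

Emit:
servo_tool --plan '[{"tx": 0.001,"ty": 0,"tz": 0,"wx": 0,"wy": 0,"wz": 0,"claw": 0},{"tx": 0.002,"ty": 0,"tz": 0,"wx": 0,"wy": 0,"wz": 0,"claw": 0},{"tx": 0.003,"ty": 0,"tz": 0,"wx": 0,"wy": 0,"wz": 0,"claw": 0},{"tx": 0.003,"ty": 0,"tz": 0,"wx": 0,"wy": 0,"wz": 0,"claw": 0},{"tx": 0.003,"ty": 0,"tz": 0,"wx": 0,"wy": 0,"wz": 0,"claw": 0},{"tx": 0.003,"ty": 0,"tz": 0,"wx": 0,"wy": 0,"wz": 0,"claw": 0},{"tx": 0.003,"ty": 0,"tz": 0,"wx": 0,"wy": 0,"wz": 0,"claw": 0},{"tx": 0.003,"ty": 0,"tz": 0,"wx": 0,"wy": 0,"wz": 0,"claw": 0}]'

```text
t: 42.02
eef_pos: [0.4728, 0.0634, 0.1205]
ee_rot: [2.115, 2.323, 0.001]
ft_force: [0.7, -0.3, 0.2]
opening: 0.0
```

Emit:
servo_tool --plan '[{"tx": 0.001,"ty": 0,"tz": 0,"wx": 0,"wy": 0,"wz": 0,"claw": 0},{"tx": 0.002,"ty": 0,"tz": 0,"wx": 0,"wy": 0,"wz": 0,"claw": 0},{"tx": 0.003,"ty": 0,"tz": 0,"wx": 0,"wy": 0,"wz": 0,"claw": 0},{"tx": 0.003,"ty": 0,"tz": 0,"wx": 0,"wy": 0,"wz": 0,"claw": 0},{"tx": 0.003,"ty": 0,"tz": 0,"wx": 0,"wy": 0,"wz": 0,"claw": 0},{"tx": 0.003,"ty": 0,"tz": 0,"wx": 0,"wy": 0,"wz": 0,"claw": 0},{"tx": 0.003,"ty": 0,"tz": 0,"wx": 0,"wy": 0,"wz": 0,"claw": 0},{"tx": 0.003,"ty": 0,"tz": 0,"wx": 0,"wy": 0,"wz": 0,"claw": 0}]'

```text
t: 42.68
eef_pos: [0.4727, 0.0638, 0.1206]
ee_rot: [2.113, 2.318, -0.007]
ft_force: [1.8, -8.4, -1.2]
opening: -0.001
```

Run:
```python
from h import *
snap("top","t19",(155,145,315,265));snap("side","s19",(195,105,325,220));st()
e=w2p((-.03-.13,-.1,.155),POSE);print(5*(proj("top",e)-[155,145]),5*(proj("side",e)-[195,105]))
```

```text
t 42.78 pos [0.4727 0.0637 0.1206] open -0.001 F [ 0.6 -9.  -0.4]
tool x [-0.092  0.996 -0.006] y [0.996 0.092 0.   ] z [ 0.001 -0.006 -1.   ] q [ 0.    0.11 -0.49  0.98 -0.01  1.48]
[421.29916081 487.85913121] [180.5177182  282.17454289]
```

View pics/t19.png

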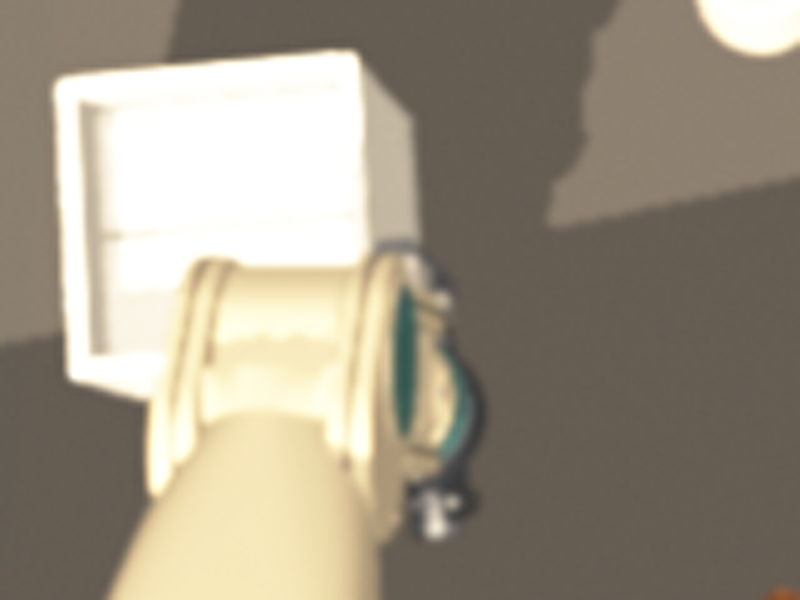

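View pics/s19.png

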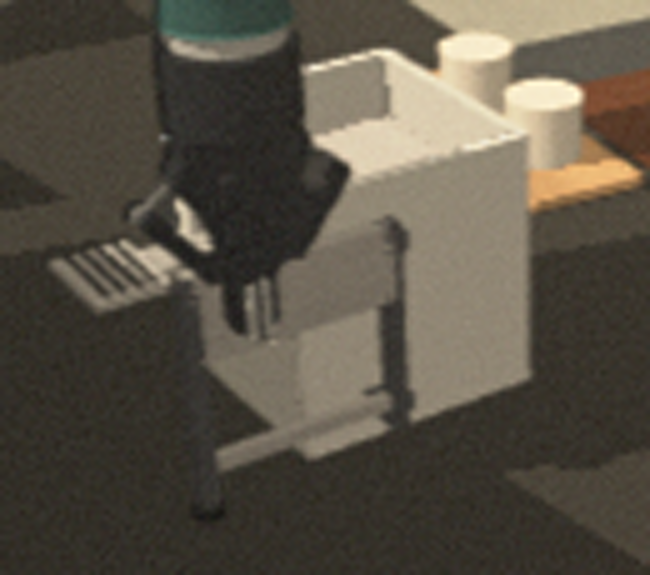

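The leg is on its folded stop. It pushes back with 9 N, and its end is at crop (183,280) against a predicted (180,282). I'll back off.

Emit:
servo_tool --plan '[{"tx": -0.01,"ty": 0,"tz": 0,"wx": 0,"wy": 0,"wz": 0,"claw": 0},{"tx": -0.03,"ty": 0,"tz": 0,"wx": 0,"wy": 0,"wz": 0,"claw": 0},{"tx": -0.06,"ty": 0,"tz": 0,"wx": 0,"wy": 0,"wz": 0,"claw": 0},{"tx": -0.09,"ty": 0,"tz": -0.01,"wx": 0,"wy": 0,"wz": 0,"claw": 0},{"tx": -0.12,"ty": 0,"tz": -0.04,"wx": 0,"wy": 0,"wz": 0,"claw": 0},{"tx": -0.15,"ty": 0,"tz": -0.07,"wx": 0,"wy": 0,"wz": 0,"claw": 0},{"tx": -0.18,"ty": 0,"tz": -0.1,"wx": 0,"wy": 0,"wz": 0,"claw": 0},{"tx": -0.2,"ty": 0,"tz": -0.12,"wx": 0,"wy": 0,"wz": 0,"claw": 0}]'

```text
t: 43.45
eef_pos: [0.4922, -0.1353, 0.2433]
ee_rot: [2.114, 2.32, 0.004]
ft_force: [1.0, -0.3, 0.8]
opening: -0.004
```

Emit:
servo_tool --plan '[{"tx": -0.03,"ty": 0,"tz": 0,"wx": 0,"wy": 0,"wz": 0,"claw": 0},{"tx": -0.06,"ty": 0,"tz": 0,"wx": 0,"wy": 0,"wz": 0,"claw": 0},{"tx": -0.08,"ty": 0,"tz": 0,"wx": 0,"wy": 0,"wz": 0,"claw": 0},{"tx": -0.09,"ty": 0,"tz": 0,"wx": 0,"wy": 0,"wz": 0,"claw": 0},{"tx": -0.09,"ty": 0,"tz": 0,"wx": 0,"wy": 0,"wz": 0,"claw": 0},{"tx": -0.09,"ty": 0,"tz": 0,"wx": 0,"wy": 0,"wz": 0,"claw": 0},{"tx": -0.09,"ty": 0,"tz": 0,"wx": 0,"wy": 0,"wz": 0,"claw": 0},{"tx": -0.09,"ty": 0,"tz": 0,"wx": 0,"wy": 0,"wz": 0,"claw": 0}]'

```text
t: 44.12
eef_pos: [0.4992, -0.221, 0.2402]
ee_rot: [-2.112, -2.324, -0.001]
ft_force: [0.4, 1.0, -0.7]
opening: -0.006
```

Run:
```python
from h import *
snap("top","t20",(155,145,315,265));snap("side","s20",(195,105,325,220));st()
```

```text
t 44.22 pos [ 0.4994 -0.2212  0.2404] open 0.002 F [ 0.  -0.2 -0.2]
tool x [-0.095  0.995  0.   ] y [ 0.995  0.095 -0.   ] z [-0.  0. -1.] q [-0.54  0.13 -0.18  1.25  0.    0.94]
```

View pics/t20.png

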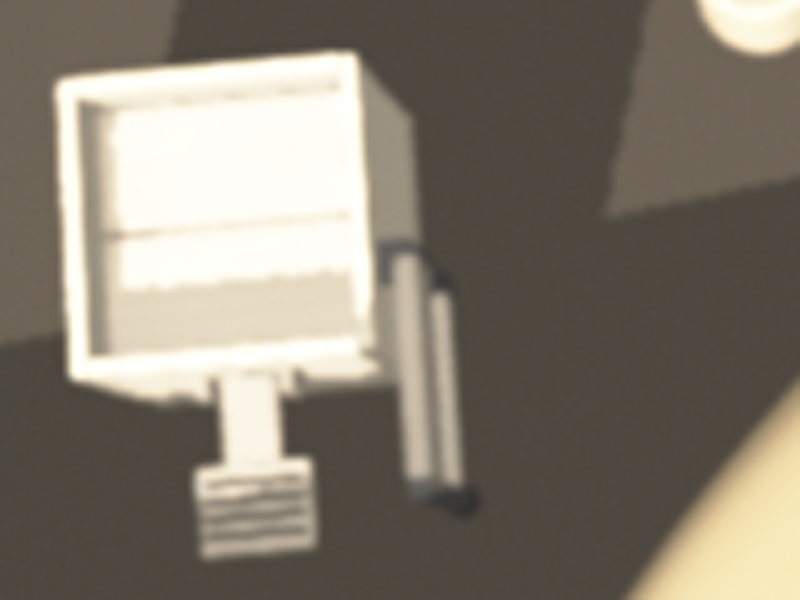

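View pics/s20_full.png

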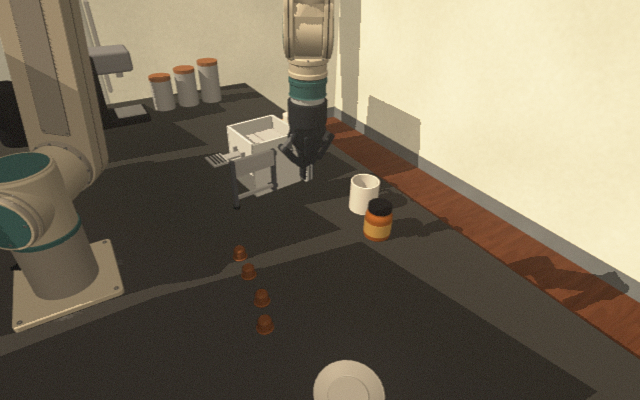

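View pics/t20_full.png

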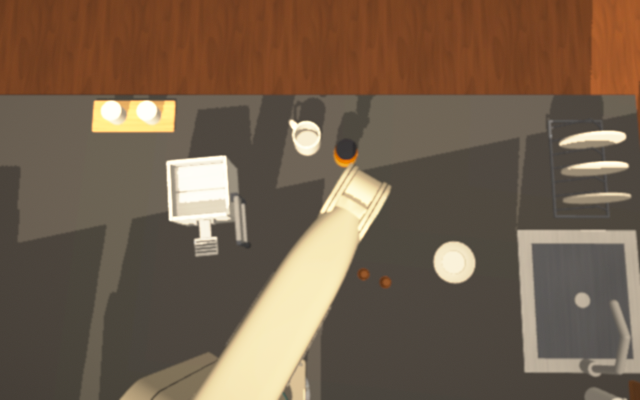

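The hopper is empty with its flaps shut, and the pedal is up. The leg is folded, its end at crop (418,488) against a predicted (421,488). The mug (307,137), jar (346,152), saucer (455,262) and brown pods are where they were, so I'm handing in.

```bash
python3 -c "
from bench import env
print(env.finish_job())"
```

```text
the job is handed in; nothing more can be done
None
```

The job is done and handed in after about 44 s of the 210 s allowed.

- **Leg out:** I pushed the prop leg out until it hit its stop, where the force rose to 12 N with no further movement. Pictures matched the 1.6 rad position, and it was still out just before I pressed the pedal.
- **Pods in the hopper:** I put all six silver pods into the hopper one at a time. Before pressing, the top view showed six in the hopper and the side view showed no silver pods left on the counter.
- **Pedal:** I pressed it down to its stop (about 25 mm down at the fingers, force rising to 39 N) and let it come up again. With the flaps open, I could see three pods clearly on the bin floor. The rest were hidden, so I didn't count all six in the bin. Afterwards the hopper was empty, the flaps were shut and the pedal was up.
- **Leg folded:** I pushed it back onto its folded stop (9 N). Its end is within about 1 pixel of the expected folded position.

In the last pictures the mug, coffee jar, saucer and four brown look-alikes stand where they started, and the arm is clear of everything. I saw no grip slip and no pod knocked aside on the counter. One pod in the hopper sat slightly off where I released it, but that didn't matter. No checks failed or disagreed.

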